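# Pack away the dismantled lab stands

### The arm

A 6-joint arm with a two-finger parallel gripper is mounted at the origin on the work surface. World frame = base frame: x ahead of the robot, y to its left, z up, the work surface at z = 0. Lengths are in mm, angles in rad, forces in N, time in s.
With the tool pointing down it reaches from about 350 to 975 mm from the base axis. Payload 7.1 kg.
Tool frame: the origin (TCP) lies on the mounting face of the last link; the fingertips stand 182 mm ahead of it and the grasp point (between the pads) lies 163 mm ahead of it (ctrl.finger_overhang is the distance from the TCP to the fingertips, in mm); z points along the fingers, y is the direction in which the jaws open and shut (so a half turn about z gives the same grasp; the last joint's range is limited). The gripper opens to 88 mm and grips with 3 to 60 N. Pads are 20 mm wide; open, the fingers measure 115 mm over their backs; the gripper's body (75 mm by 178 mm) begins 61 mm behind the grasp point.
Start: joints at [1.156, 0.423, 1.63, -0, 1.089, -0.019], TCP at [240.935, 576.677, 404.675] pointing down, gripper open.
Joint ranges: [-3, 3], [-0.9, 2.11], [0.09, 2.58], [-1.31, 4.45], [0.11, 2.69], [-2.54, 2.54]. Speed limits (rad/s): [2.39, 2.39, 3.01, 3.14, 3.14, 3.14].

### API

Orientations are given as a rotation vector (axis times angle).
In Python, from workcell import ctrl, viewer, recognise gives the robot as it stands.
- The arm moves only by the shell command python3 -m handwheel 'ROWS'. ROWS is JSON, a list of rows, each an object of numbers: "gripper": the closure, from 0 (fully open) to 1 (shut); "tx", "ty", "tz": the shift along the tool's x, y, z in m; "rx", "ry", "rz": the turn, a rotation vector about the tool's x, y, z in degrees. In form: [{"gripper": .., "tx": .., "ty": .., "tz": .., "rx": .., "ry": .., "rz": ..}, ...]. A call has 1 to 8 rows; each row shifts and turns the commanded pose from where the row before left it, along the tool's axes as they then stand; what a row does not reach is not made up. A row lasts 1/8 s, in which the tool goes at most 62.5 mm and 10.7 degrees, less where a joint would pass 70% of its speed; a pose out of reach is approached as far as the arm can. A call with a gripper value outside its range is refused whole. The fingers move at their own pace and stop on an object; the grip force is fixed at half the most. Time passes only in rows, so rows that do not move let the fingers close. It gives the time, the measured TCP pose, the force and the opening at its end, in the units of the state.
- ctrl.get_obs(): the state, without advancing time (a new reading comes with each control period).
- viewer.get_image(name): name is "side" or "top"; returns a dict with "image" (480x640x3 uint8, red, green, blue), "range_z" (480x640 float32, mm along the optical axis (not along the pixel's ray), 0 where there is no reading), "vfov" (degrees; the focal length in pixels is half the picture's height over the tangent of half this angle, whatever the lens; pixels are square), "cx", "cy" (the principal point, pixels), "extrinsics" (4x4, takes a point from world to camera coordinates). Camera axes: x right, y up, looking along -z (the intrinsics and any distortion apply to the point x, -y, -z); pixel columns grow to the right and rows downward; lengths in mm; the calibration is good to about 2 mm. A picture is of the moment at which its call begins.
- ctrl.close_job(): hands the job in, once; it reports no verdict.
Trained networks look in a picture, given as the dict that the camera call returned (one of the last four; its "shot" number tells which), for a name from the list of things; names that differ only in an ending like _2 or _b are one class to them, and where a whole thing is asked for, a point or a joint stands for the part that bears it (a point fixed in the world has none). Each returns a list of dicts, best first, with "p" (0 to 1); they miss things now and then, are a little off and sometimes report something else, mostly with a low value. They report only what shows in the picture. A call takes as long as a camera call. They do not tell look-alikes from the thing itself.
- recognise(picture, name): "xy" ([column, row] as shares, 0 to 1, of the picture: columns of its width, rows of its height, amid what is visible of it).
The state is a dict: "t": time; "qpos": joint angles; "qvel": joint speeds; "joint_torque": joint torques, N m; "ee_pos": TCP position; "orientation": TCP orientation; "ft_force": force on the tool from outside, world axes, zero at the start; "moment": the same for the moment, N m; "width": finger opening in mm.
Only numpy, scipy, OpenCV 4.12 (cv2) and the standard library are available. Lean on these libraries where they do the work, as an engineer would, in place of code of your own. Each camera call takes 0.05 s, during which the arm holds its last target.

### The job

Pack up the dismantled lab stands for the stockroom. The cast bases are too heavy to lift: slide each one along the bench, keeping it down on the bench top, and tip it over the far edge into the bin hanging there. Lay every fork clamp flat on the floor of the tray, along the tray and side by side, with all the forks towards the high end wall; leave the white box, the bottle and the dishes where they are.

Things in the scene. Friction and masses are not known exactly. Their poses are not given: they have to be found in the camera images.
- base1_c (a point): cast stand base: grey square plate 100 x 100 x 22 mm with sharp-cornered sides (small threaded socket flush in the middle of its top), about 1.5 kg (1.3 to 1.8), loose, lying flat on the bench. This point is its centre, 11 mm above its underside; x and y are square to its sides, z is up. Too wide for a gripper and too heavy to lift; it slides with roughly 6 to 13 N and squares up against two spread fingers that push a side. May be absent.
- base2_c (a point): cast stand base: grey square plate 100 x 100 x 22 mm with sharp-cornered sides (small threaded socket flush in the middle of its top), about 1.5 kg (1.3 to 1.8), loose, lying flat on the bench. This point is its centre, 11 mm above its underside; x and y are square to its sides, z is up. Too wide for a gripper and too heavy to lift; it slides with roughly 6 to 13 N and squares up against two spread fingers that push a side. May be absent.
- base3_c (a point): cast stand base: grey square plate 100 x 100 x 22 mm with sharp-cornered sides (small threaded socket flush in the middle of its top), about 1.5 kg (1.3 to 1.8), loose, lying flat on the bench. This point is its centre, 11 mm above its underside; x and y are square to its sides, z is up. Too wide for a gripper and too heavy to lift; it slides with roughly 6 to 13 N and squares up against two spread fingers that push a side. May be absent.
- clamp1_c (a point): fork clamp: aluminium bar 140 mm long, 16 mm high everywhere, 0.16 kg, loose, lying flat on the bench. The shaft is 14 mm wide; the head is a fork 40 mm wide (two prongs) taking up the last 38 mm. This point is the middle of its length, on the shaft (a good place to grip), 8 mm above its underside; x points along the bar towards the fork, z is up. May be absent.
- clamp1_head (a point): the tip of clamp1's fork, midway between the prongs, 70 mm from clamp1_c along its x; same axes.
- clamp2_c (a point): fork clamp: aluminium bar 140 mm long, 16 mm high everywhere, 0.16 kg, loose, lying flat on the bench. The shaft is 14 mm wide; the head is a fork 40 mm wide (two prongs) taking up the last 38 mm. This point is the middle of its length, on the shaft (a good place to grip), 8 mm above its underside; x points along the bar towards the fork, z is up. May be absent.
- clamp2_head (a point): the tip of clamp2's fork, midway between the prongs, 70 mm from clamp2_c along its x; same axes.
- clamp3_c (a point): fork clamp: aluminium bar 140 mm long, 16 mm high everywhere, 0.16 kg, loose, lying flat on the bench. The shaft is 14 mm wide; the head is a fork 40 mm wide (two prongs) taking up the last 38 mm. This point is the middle of its length, on the shaft (a good place to grip), 8 mm above its underside; x points along the bar towards the fork, z is up. May be absent.
- clamp3_head (a point): the tip of clamp3's fork, midway between the prongs, 70 mm from clamp3_c along its x; same axes.
- bin_mouth (a point): grey collecting bin hung on the far edge of the bench, fixed. The point is the middle of its open mouth, 5 mm below the bench top. Inside 240 mm (x, away from the robot) x 280 mm (y, along the edge), 165 mm deep, walls 5 mm; its near wall stands against the bench edge. The bench top (z = 0) ends in a plain straight edge, without a lip, at x = 0.66, parallel to y.
- tray_in (a point): blue clamp tray with a black liner, fixed on the bench. The point is the centre of its inner floor, 5 mm above the bench; x points along the tray towards its high end wall. Inside 180 mm (x) x 164 mm (y); walls 5 mm thick; three walls are 20 mm high over the bench, the end wall at +x is 45 mm high. Three clamps fit side by side 50 mm apart (no dividers).
- tipbox: bystander: closed white box 70 x 100 x 50 mm, loose; origin at the centre of its underside.
- bottle: bystander: small amber bottle, 60 mm across, 85 mm high, loose; origin at the centre of its underside.
- dishes: bystander: stack of three dishes, 60 mm across, 44 mm high, loose; origin at the centre of its underside.
Mind the look-alikes: they are no part of the job. What is shaped like the part that bears clamp1_c but green is not meant.

How it is judged:
By the outcome, as a careful person would: the job done as asked, in the order asked, and still so for the second after the job is handed in, with the robot touching nothing.
Of base1, base2, base3 only 2 to 3 are there at a start; the rules pass over those that are not, and their reading is None.
Of clamp1, clamp2, clamp3 only 2 to 3 are there at a start; the rules pass over those that are not, and their reading is None.
At some moment in a run one of base1, base2, base3, clamp1, clamp2, clamp3 may be knocked a few centimetres aside while the robot is not near it.
Once in a run the grip may slacken for a moment while it holds something.
It also fails if it takes over 210 s, if anything falls off the work surface, if the arm or the gripper's body presses on something with over 40 N, if the wrist force passes 120 N, or if a joint passes its speed limit or range.

## Working session

There is one attempt and no reset: what is moved stays moved. The work goes in short steps, Python scripts to look and compute and a shell command to move; the robot and the scene stay as the last step left them, time stands still between calls to the robot, and variables do not carry over. Pictures are saved under pics/ and viewed, and the job is handed in when it is done.

```bash
ls -la; mkdir -p pics; cat > h.py <<'E'
import numpy as np, cv2
from workcell import ctrl, viewer, recognise
def snap(name,fn):
    p=viewer.get_image(name)
    cv2.imwrite('pics/'+fn,p['image'][:,:,::-1])
    return p
def K(p):
    h=p['image'].shape[0]
    f=h/2/np.tan(np.radians(p['vfov'])/2)
    return f,p['cx'],p['cy']
def pix2w(p,u,v,z=None,d=None):
    f,cx,cy=K(p); E=np.array(p['extrinsics'])
    r=np.array([(u-cx)/f,-(v-cy)/f,-1.0])
    R=E[:3,:3];t=E[:3,3]
    if d is None and z is None: d=float(p['range_z'][int(round(v)),int(round(u))])
    if d is not None: return R.T@(r*d-t)
    o=-R.T@t; w=R.T@r
    return o+w*(z-o[2])/w[2]
def w2pix(p,P):
    f,cx,cy=K(p); E=np.array(p['extrinsics'])
    c=E[:3,:3]@np.array(P,float)+E[:3,3]
    return cx+f*c[0]/-c[2], cy-f*c[1]/-c[2]
E
python3 - <<'E'
from h import *
np.set_printoptions(suppress=True,precision=3)
for n in ['top','side']:
    p=snap(n,n+'0.png')
    print([k for k in p],p['vfov'],p['cx'],p['cy'],p.get('shot'))
    print(np.array(p['extrinsics']))
    for nm in ['base1_c','clamp1_c','clamp1_head','bin_mouth','tray_in','tipbox','bottle','dishes']:
        for r in recognise(p,nm):
            u,v=r['xy'][0]*640,r['xy'][1]*480
            print(n,nm,round(r['p'],2),round(u),round(v),pix2w(p,u,v).round())
o=ctrl.get_obs();print(o)
E
```

```text
total 12
drwxr-xr-x  3 agent agent 4096 Dec  7 02:32 .
drwxr-xr-x 23 root  root  4096 Dec  7 02:32 ..
drwxr-xr-x  2 agent agent 4096 Dec  7 02:32 pics
['image', 'range_z', 'vfov', 'cx', 'cy', 'extrinsics', 'shot'] 50.23811965715643 314.8729848867055 247.4725339087789 1
[[   -0.006    -1.       -0.005   149.026]
 [    0.993    -0.007     0.12   -536.349]
 [   -0.12     -0.005     0.993 -1268.66 ]
 [    0.        0.        0.        1.   ]]
top base1_c 0.65 506 244 [ 544. -343.   26.]
top clamp1_c 0.96 181 339 [310. 483.  21.]
top clamp1_c 0.77 290 282 [452. 210.  17.]
top clamp1_c 0.66 385 325 [341. -31.  18.]
top clamp1_c 0.63 129 266 [494. 623.  15.]
top clamp1_head 0.89 186 333 [323. 477.   1.]
top clamp1_head 0.7 389 326 [339. -40.  20.]
top clamp1_head 0.65 439 248 [ 534. -173.   25.]
top clamp1_head 0.62 292 284 [445. 204.  15.]
top clamp1_head 0.58 129 265 [498. 631.  -1.]
top bin_mouth 0.93 428 154 [ 842. -195. -170.]
top tray_in 0.91 222 255 [523. 388.   3.]
top tray_in 0.37 502 243 [ 548. -332.   24.]
top tipbox 0.9 494 335 [ 316. -293.   52.]
top tipbox 0.42 293 281 [455. 2
[... 786 characters left out ...]
 17.]
side bin_mouth 0.94 459 301 [ 876. -135. -166.]
side tray_in 0.68 286 192 [538. 381.   5.]
side tipbox 0.93 316 404 [ 311. -299.   50.]
side bottle 0.73 226 231 [301. 270.  59.]
side dishes 0.61 272 268 [372.  96.  46.]
side dishes 0.61 458 298 [ 885. -122. -174.]
{'t': 0.9, 'qpos': array([ 1.156,  0.423,  1.63 , -0.   ,  1.089, -0.019]), 'qvel': array([ 0.   ,  0.001,  0.002, -0.   , -0.004, -0.   ]), 'joint_torque': array([ -0.002, -54.455, -27.405,   0.064,   0.017,  -0.   ]), 'ee_pos': array([240.95 , 576.651, 404.653]), 'orientation': array([ 0.618,  3.08 , -0.   ]), 'ft_force': array([ 0.174, -0.137, -0.251]), 'moment': array([-0.007, -0.053,  0.031]), 'width': 87.65803943800215}
```

View pics/top0.png

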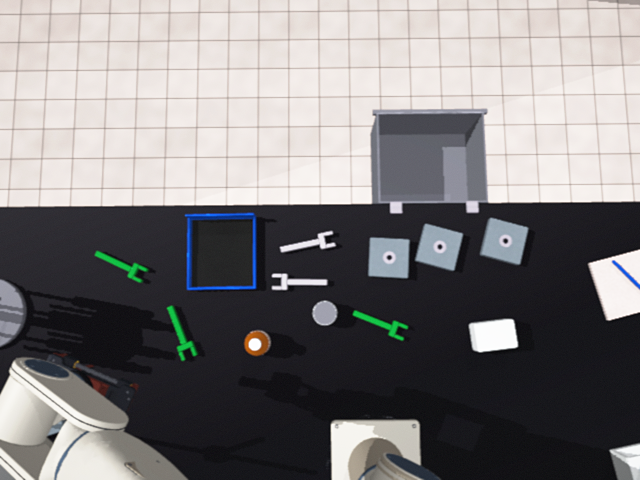

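View pics/side0.png

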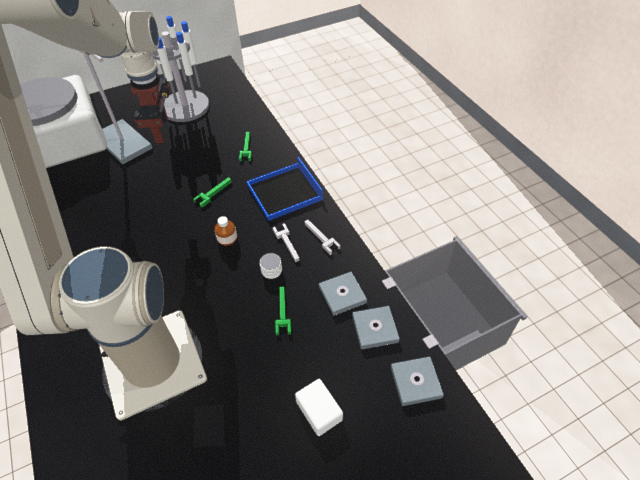

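The top picture shows three grey bases at px (389,257), (440,247) and (505,241), and two white/silver clamps at (310,242) and (300,282). The three green look-alikes are at (121,266), (181,333) and (381,325). The tray is at (222,252) and the bin at (428,155). The side picture agrees. Next I'll measure the poses.

```bash
cat >> h.py <<'E'
def cloud(p):
    f,cx,cy=K(p); E=np.array(p['extrinsics']); D=p['range_z'].astype(float)
    v,u=np.mgrid[0:D.shape[0],0:D.shape[1]]
    C=np.stack([(u-cx)/f*D,-(v-cy)/f*D,-D],-1)
    W=(C-E[:3,3])@E[:3,:3]
    W[D<=0]=np.nan
    return W
def objs(p,zmin,zmax,minpts=60,roi=None,gray=True):
    """connected things by colour: unsaturated pixels within height band -> world minAreaRect"""
    W=cloud(p); hsv=cv2.cvtColor(p['image'],cv2.COLOR_RGB2HSV)
    m=(hsv[...,2]>70)&(W[...,2]>zmin)&(W[...,2]<zmax)&(W[...,0]>200)&(W[...,0]<760)
    if gray: m&=(hsv[...,1]<90)
    n,l,s,c=cv2.connectedComponentsWithStats(m.astype(np.uint8),connectivity=4)
    out=[]
    for i in range(1,n):
        if s[i,4]<minpts: continue
        P=W[l==i]; 
        r=cv2.minAreaRect(P[:,:2].astype(np.float32))
        out.append(dict(px=c[i].round(),n=s[i,4],z=np.median(P[:,2]),rect=r,mean=P.mean(0),mask=l==i,P=P))
    return out
E
python3 - <<'E'
from h import *
np.set_printoptions(suppress=True,precision=1)
for n in ['top','side']:
    p=snap(n,n+'1.png')
    W=cloud(p)
    print(n)
    for o in objs(p,5,60): print(o['px'],o['n'],'z%.1f'%o['z'],np.array(o['rect'][0]),np.array(o['rect'][1]),'ang%.1f'%o['rect'][2],o['mean'])
    # tray walls: blue
    hsv=cv2.cvtColor(p['image'],cv2.COLOR_RGB2HSV)
    m=(hsv[...,0]>105)&(hsv[...,0]<130)&(hsv[...,1]>150)&(hsv[...,2]>80)&(W[...,0]>200)&(W[...,0]<760)&(W[...,1]>150)&(W[...,1]<600)
    P=W[m]; print('tray',cv2.minAreaRect(P[:,:2].astype(np.float32)),P.min(0),P.max(0))
    for a,b in [(400,440),(440,480),(480,520),(520,560),(560,600),(600,640),(640,670)]:
        q=P[(P[:,0]>a)&(P[:,0]<b)]
        if len(q): print(a,np.percentile(q[:,2],[10,50,90]),np.percentile(q[:,1],[1,99]))
    # bin lip
E
python3 - <<'E'
import cv2,numpy as np
a=cv2.imread('pics/top1.png')[190:310,170:460]; a=cv2.resize(a,None,fx=2.7,fy=2.7,interpolation=cv2.INTER_CUBIC)
b=cv2.imread('pics/side1.png')[150:300,220:400]; b=cv2.resize(b,None,fx=1.8,fy=1.8,interpolation=cv2.INTER_CUBIC)
c=np.zeros((a.shape[0]+b.shape[0],a.shape[1],3),np.uint8);c[:a.shape[0]]=a;c[a.shape[0]:,:b.shape[1]]=b
cv2.imwrite('pics/crop1.png',c);print(c.shape)
E
```

```text
top
[503. 241.] 1581 z22.4 [ 552.8 -339.9] [102.5 101.2] ang74.8 [ 551.9 -337.8   22. ]
[438. 247.] 1552 z22.3 [ 537.9 -174.5] [105.8 100.9] ang74.3 [ 537.9 -170.6   22.1]
[310. 243.] 397 z16.0 [550.  166.9] [ 40.3 139.3] ang11.4 [550.8 158.8  15.7]
[388. 258.] 1541 z22.5 [513.3 -44.4] [105.  102.5] ang86.3 [511.4 -41.3  22.3]
[618. 284.] 2480 z12.7 [ 437.4 -640.1] [153.4 139.1] ang14.5 [ 440.2 -626.4   12.7]
[296. 282.] 413 z16.1 [458.2 187.1] [ 42.3 141.9] ang6.3 [452.1 194.8  16. ]
[ 10. 312.] 1229 z15.4 [381.  920.9] [170.7  64.7] ang3.5 [380.5 922.9  15.1]
[324. 313.] 456 z44.3 [373.3 121.8] [58.5 56.9] ang89.6 [373.  123.5  44.1]
[493. 335.] 1329 z50.2 [ 315.6 -303.1] [ 74.6 118.8] ang3.2 [ 316.  -290.1   47.4]
tray ((534.8406982421875, 390.5968017578125), (202.79638671875, 184.3762969970703), 0.5635611414909363) [432.8 297.9  -6.2] [636.8 482.7  51.8]
400 [-0.1 19.2 23.9] [299.8 473.9]
440 [ 1.9  7.6 20.4] [298.1 480.2]
480 [ 0.9  9.3 21.6] [298.4 481.5]
520 [ 2.6 14.3 22.9] [299.7 480.9]
560 [ 3.1 16.2 22.6] [301.2 475.6]
600 [ 2.4 23.3 46.2] [301.6 476.7]
side
[126.   2.] 18
[... 489 characters left out ...]
 [102.5 101.6] ang86.9 [512.5 -49.1  21.1]
[375. 327.] 1460 z21.8 [ 541.3 -174.4] [102.4 101. ] ang74.1 [ 538.7 -178.    21.3]
[416. 381.] 1809 z21.7 [ 555.5 -342.6] [101.2 101.7] ang74.4 [ 552.5 -345.3   21.3]
[319. 407.] 1589 z49.0 [ 318.  -297.7] [ 70.9 100.9] ang6.3 [ 315.4 -304.5   45.7]
tray ((542.464111328125, 395.6700439453125), (212.68333435058594, 204.45726013183594), 0.24997255206108093) [435.9 293.1  -3. ] [648.6 498.   51.5]
400 [ 6.  16.2 23.2] [298.5 472.7]
440 [ 4.3 14.4 21.6] [295.1 495.2]
480 [ 2.6 12.7 21.4] [295.5 493.5]
520 [ 3.8 13.  21.4] [294.  489.5]
560 [ 4.6 12.8 20.6] [296.8 492.6]
600 [ 7.3 24.1 45.5] [298.9 473.9]
640 [-2.6  1.6  3.6] [363.1 481.5]
(594, 783, 3)
```

View pics/crop1.png

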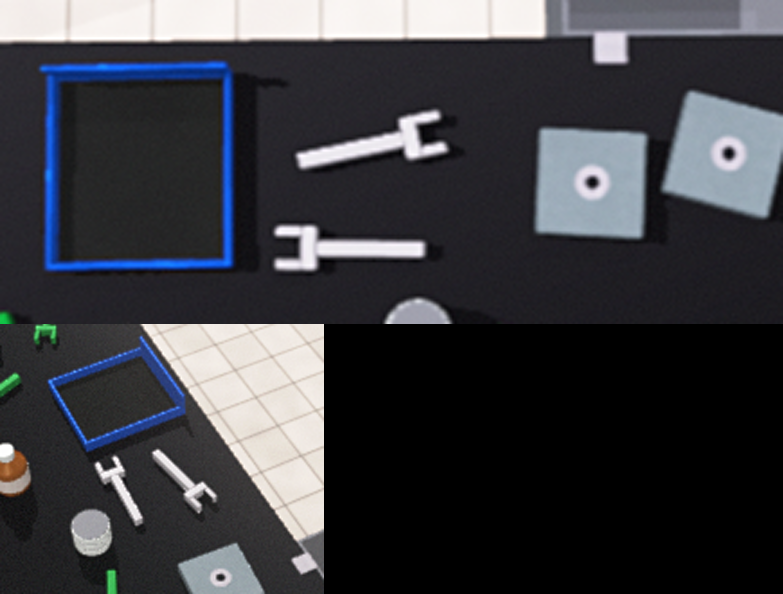

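```bash
cat >> h.py <<'E'
from scipy.spatial.transform import Rotation as Ro
def tool():
    o=ctrl.get_obs(); R=Ro.from_rotvec(o['orientation']).as_matrix()
    return o,np.array(o['ee_pos']),R
def plan(x,y,ztip,yaw=None):
    """tip target world mm; yaw = heading deg of tool y (jaw), mod 180. prints tool-frame shift in m and rz deg (turn first variant and shift-first variant)"""
    o,P,R=tool()
    tip=P+R[:,2]*182
    h=np.degrees(np.arctan2(R[1,1],R[0,1]))
    d=np.array([x,y,ztip])-tip
    s=R.T@d/1000
    print('t%.2f tip'%o['t'],tip.round(1),'jaw %.1f'%h,'tilt',R[:,2].round(3),'w%.1f'%o['width'],'F',np.round(o['ft_force'],1),'q',np.round(o['qpos'],2))
    print(' shift tool m',s.round(4))
    if yaw is not None:
        t=(h-yaw+90)%180-90   # +rz about tool z(down) lowers heading
        R2=R@Ro.from_rotvec([0,0,np.radians(t)]).as_matrix()
        print(' rz %.1f'%t,' (after turn) shift',(R2.T@d/1000).round(4))
E
python3 - <<'E'
from h import *
np.set_printoptions(suppress=True,precision=1)
for n in ['top','side']:
    p=viewer.get_image(n); W=cloud(p)
    m=(W[...,0]>664)&(W[...,0]<930)&(W[...,2]>-14)&(W[...,2]<12)&(abs(W[...,1]+195)<250)
    P=W[m]; print(n,len(P),P.min(0),P.max(0))
    # side walls: histogram y for x 700..880
    q=P[(P[:,0]>700)&(P[:,0]<880)]
    h,e=np.histogram(q[:,1],bins=np.arange(-440,60,5)); print([(e[i],h[i]) for i in range(len(h)) if h[i]>3])
plan(455,-151,120,74)
E
```

```text
top 1152 [ 664.  -321.2  -14. ] [918.9 -11.    4.1]
[(np.int64(-315), np.int64(26)), (np.int64(-310), np.int64(163)), (np.int64(-305), np.int64(11)), (np.int64(-30), np.int64(31)), (np.int64(-25), np.int64(123))]
side 1189 [ 664.1 -322.9  -14. ] [922.8 -11.8   2.9]
[(np.int64(-315), np.int64(119)), (np.int64(-310), np.int64(71)), (np.int64(-30), np.int64(117)), (np.int64(-25), np.int64(49))]
t1.10 tip [240.9 576.7 222.7] jaw 67.3 tilt [-0. -0. -1.] w87.7 F [ 0.7 -0.2  0.5] q [ 1.2  0.4  1.6 -0.   1.1 -0. ]
 shift tool m [-0.5 -0.6  0.1]
 rz -6.7  (after turn) shift [-0.4 -0.6  0.1]
```

```bash
python3 - <<'E'
from h import *
np.set_printoptions(suppress=True,precision=4)
plan(465,-153,120,74.3)
E
```

```text
t1.10 tip [240.9 576.7 222.7] jaw 67.3 tilt [-0. -0. -1.] w87.7 F [ 0.7 -0.2  0.5] q [ 1.16  0.42  1.63 -0.    1.09 -0.02]
 shift tool m [-0.488  -0.5869  0.1027]
 rz -7.0  (after turn) shift [-0.4132 -0.6418  0.1027]
```

```bash
python3 -m handwheel '[{"gripper":0.4,"rz":-7},{"gripper":0.4,"tx":-0.0275,"ty":-0.0428},{"gripper":0.4,"tx":-0.0275,"ty":-0.0428},{"gripper":0.4,"tx":-0.0275,"ty":-0.0428},{"gripper":0.4,"tx":-0.0275,"ty":-0.0428},{"gripper":0.4,"tx":-0.0275,"ty":-0.0428},{"gripper":0.4,"tx":-0.0275,"ty":-0.0428},{"gripper":0.4,"tx":-0.0275,"ty":-0.0428}]'; python3 - <<'E'
from h import *
np.set_printoptions(suppress=True,precision=4)
plan(465,-153,120,74.3)
E
```

```text
t1.10 tip [240.9 576.7 222.7] jaw 67.3 tilt [-0. -0. -1.] w87.7 F [ 0.7 -0.2  0.5] q [ 1.16  0.42  1.63 -0.    1.09 -0.02]
 shift tool m [-0.488  -0.5869  0.1027]
 rz -7.0  (after turn) shift [-0.4132 -0.6418  0.1027]$[0]: bad value
```

```bash
python3 -m handwheel '[{"gripper":0.4,"tx":0,"ty":0,"tz":0,"rx":0,"ry":0,"rz":-7}]'; python3 -m handwheel --help | head -20
```

```text
t: 1.23
ee_pos: [240.9, 576.7, 404.7]
orientation: [-0.424, -3.113, -0.0]
ft_force: [0.7, 0.4, -1.3]
width: 81.0invalid input: not JSON, or not a number
```

```bash
python3 -m handwheel '[{"gripper":0.4,"tx":-0.0275,"ty":-0.0428,"tz":0,"rx":0,"ry":0,"rz":0},{"gripper":0.4,"tx":-0.0275,"ty":-0.0428,"tz":0,"rx":0,"ry":0,"rz":0},{"gripper":0.4,"tx":-0.0275,"ty":-0.0428,"tz":0,"rx":0,"ry":0,"rz":0},{"gripper":0.4,"tx":-0.0275,"ty":-0.0428,"tz":0,"rx":0,"ry":0,"rz":0},{"gripper":0.4,"tx":-0.0275,"ty":-0.0428,"tz":0,"rx":0,"ry":0,"rz":0},{"gripper":0.4,"tx":-0.0275,"ty":-0.0428,"tz":0,"rx":0,"ry":0,"rz":0},{"gripper":0.4,"tx":-0.0275,"ty":-0.0428,"tz":0,"rx":0,"ry":0,"rz":0},{"gripper":0.4,"tx":-0.0275,"ty":-0.0428,"tz":0,"rx":0,"ry":0,"rz":0}]'
python3 - <<'E'
from h import *
np.set_printoptions(suppress=True,precision=4)
plan(465,-153,120,74.3)
E
```

```text
t: 2.22
ee_pos: [360.5, 186.1, 405.0]
orientation: [0.428, 3.111, 0.001]
ft_force: [0.3, -0.4, 0.8]
width: 52.5
t2.23 tip [360.7 186.1 223. ] jaw 74.3 tilt [ 0.001  0.    -1.   ] w52.5 F [ 0.3 -0.4  0.8] q [ 0.45  0.09  2.09 -0.    0.96 -0.85]
 shift tool m [-0.1919 -0.2985  0.103 ]
 rz 0.0  (after turn) shift [-0.1921 -0.2983  0.103 ]
```

```bash
python3 -m handwheel '[{"gripper":0.4,"tx":-0.0275,"ty":-0.0427,"tz":0.01,"rx":0,"ry":0,"rz":0},{"gripper":0.4,"tx":-0.0275,"ty":-0.0427,"tz":0.01,"rx":0,"ry":0,"rz":0},{"gripper":0.4,"tx":-0.0275,"ty":-0.0427,"tz":0.01,"rx":0,"ry":0,"rz":0},{"gripper":0.4,"tx":-0.0275,"ty":-0.0427,"tz":0.01,"rx":0,"ry":0,"rz":0},{"gripper":0.4,"tx":-0.0275,"ty":-0.0427,"tz":0.02,"rx":0,"ry":0,"rz":0},{"gripper":0.4,"tx":-0.0275,"ty":-0.0427,"tz":0.02,"rx":0,"ry":0,"rz":0},{"gripper":0.4,"tx":-0.0275,"ty":-0.0427,"tz":0.02,"rx":0,"ry":0,"rz":0},{"gripper":0.4,"tx":0,"ty":0,"tz":0,"rx":0,"ry":0,"rz":0}]'
python3 - <<'E'
from h import *
np.set_printoptions(suppress=True,precision=4)
plan(465,-153,8,74.3)
p=snap('top','top2.png')
for o in objs(p,5,60): print(o['px'],o['n'],'z%.1f'%o['z'],np.array(o['rect'][0]),np.array(o['rect'][1]),'ang%.1f'%o['rect'][2],o['mean'])
E
```

```text
t: 3.22
ee_pos: [465.3, -154.9, 303.5]
orientation: [-0.434, -3.111, 0.0]
ft_force: [-0.2, 0.4, 1.3]
width: 52.7
t3.23 tip [ 465.2 -154.9  121.5] jaw 74.1 tilt [-0.001  0.    -1.   ] w52.7 F [-0.2  0.4  1.3] q [-0.35  0.38  1.99 -0.    0.77 -1.64]
 shift tool m [0.0006 0.0018 0.1135]
 rz -0.2  (after turn) shift [0.0006 0.0018 0.1135]
[506. 231.] 766 z22.3 [ 578.1948 -349.3983] [106.6759  57.668 ] ang70.5 [ 577.2516 -345.569    22.0784]
[436. 237.] 656 z22.3 [ 563.5674 -167.3712] [79.8618 68.6543] ang69.7 [ 563.389  -165.6018   22.2028]
[310. 243.] 389 z16.2 [548.3268 166.8676] [ 40.5144 139.226 ] ang13.0 [550.9787 158.1575  15.804 ]
[388. 258.] 1541 z22.6 [512.902  -43.7675] [103.3787 101.9457] ang86.5 [511.5154 -41.3151  22.3403]
[618. 284.] 2459 z12.6 [ 438.3917 -641.1706] [154.0956 136.9955] ang14.1 [ 440.3053 -626.7438   12.6316]
[296. 282.] 413 z16.3 [452.6759 186.6868] [138.6003  43.5793] ang89.7 [452.0617 194.9443  16.0187]
[ 10. 312.] 1220 z15.5 [381.355  919.9683] [170.4153  63.1505] ang4.1 [380.3574 923.1631  15.284 ]
[324. 313.] 460 z44.3 [373.2473 120.5741] [61.0389 56.9592] ang89.4 [372.7451 123.2105  43.7942]
```

View pics/top2.png

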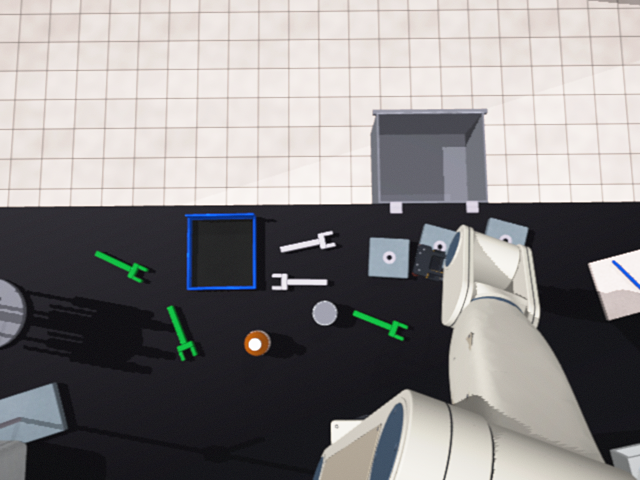

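The picture shows the gripper just behind base B at about px (430,262), with nothing else disturbed. I'll lower it and start the push.

```bash
python3 -m handwheel '[{"gripper":0.4,"tx":0,"ty":0.002,"tz":0.03,"rx":0,"ry":0,"rz":0},{"gripper":0.4,"tx":0,"ty":0,"tz":0.04,"rx":0,"ry":0,"rz":0},{"gripper":0.4,"tx":0,"ty":0,"tz":0.03,"rx":0,"ry":0,"rz":0},{"gripper":0.4,"tx":0,"ty":0,"tz":0.013,"rx":0,"ry":0,"rz":0},{"gripper":0.4,"tx":0,"ty":0,"tz":0,"rx":0,"ry":0,"rz":0},{"gripper":0.4,"tx":-0.01,"ty":0,"tz":0,"rx":0,"ry":0,"rz":0},{"gripper":0.4,"tx":-0.01,"ty":0,"tz":0,"rx":0,"ry":0,"rz":0},{"gripper":0.4,"tx":-0.01,"ty":0,"tz":0,"rx":0,"ry":0,"rz":0}]'
python3 - <<'E'
from h import *
np.set_printoptions(suppress=True,precision=4)
plan(650,-205,8,80)
p=snap('side','side3.png')
E
```

```text
t: 4.28
ee_pos: [489.8, -157.0, 191.6]
orientation: [-0.426, -3.096, -0.005]
ft_force: [-23.9, 5.8, 19.6]
width: 52.9
t4.28 tip [ 487.  -156.1    9.7] jaw 74.3 tilt [-0.016  0.005 -1.   ] w52.9 F [-23.9   5.8  19.6] q [-0.33  0.62  1.97 -0.    0.57 -1.63]
 shift tool m [-0.1702 -0.0031 -0.0011]
 rz -5.7  (after turn) shift [-0.169  -0.0199 -0.0011]
```

View pics/side3.png

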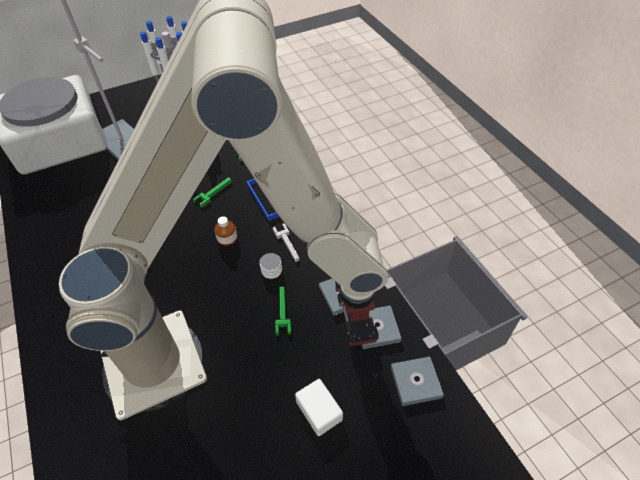

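```bash
python3 -m handwheel '[{"gripper":0.4,"tx":-0.003,"ty":0,"tz":-0.002,"rx":0,"ry":0,"rz":0},{"gripper":0.4,"tx":-0.003,"ty":0,"tz":0,"rx":0,"ry":0,"rz":0},{"gripper":0.4,"tx":-0.003,"ty":0,"tz":0,"rx":0,"ry":0,"rz":0}]'
python3 - <<'E'
from h import *
np.set_printoptions(suppress=True,precision=4)
plan(650,-205,8,80)
E
```

```text
t: 4.7
ee_pos: [498.7, -159.6, 193.4]
orientation: [-0.426, -3.097, -0.004]
ft_force: [-24.1, 5.2, 20.8]
width: 52.8
t4.70 tip [ 496.  -158.7   11.4] jaw 74.3 tilt [-0.015  0.005 -1.   ] w52.8 F [-24.1   5.2  20.8] q [-0.33  0.62  1.95 -0.    0.59 -1.63]
 shift tool m [-0.1608 -0.0029  0.001 ]
 rz -5.7  (after turn) shift [-0.1597 -0.0188  0.001 ]
```

```bash
python3 -m handwheel '[{"gripper":0.4,"tx":-0.004,"ty":0,"tz":-0.002,"rx":0,"ry":0,"rz":0},{"gripper":0.4,"tx":-0.004,"ty":0,"tz":-0.001,"rx":0,"ry":0,"rz":0},{"gripper":0.4,"tx":-0.004,"ty":0,"tz":0,"rx":0,"ry":0,"rz":0}]'
python3 - <<'E'
from h import *
np.set_printoptions(suppress=True,precision=4)
plan(650,-205,8,80)
E
```

```text
t: 5.08
ee_pos: [512.3, -163.4, 196.2]
orientation: [-0.427, -3.104, -0.002]
ft_force: [-12.8, 3.3, 4.9]
width: 52.7
t5.08 tip [ 510.8 -162.9   14.3] jaw 74.3 tilt [-0.008  0.003 -1.   ] w52.7 F [-12.8   3.3   4.9] q [-0.33  0.63  1.92 -0.    0.61 -1.63]
 shift tool m [-0.1454 -0.0029  0.005 ]
 rz -5.7  (after turn) shift [-0.1444 -0.0173  0.005 ]
```

```bash
python3 -m handwheel '[{"gripper":0.4,"tx":-0.008,"ty":0,"tz":0,"rx":0,"ry":0,"rz":-1},{"gripper":0.4,"tx":-0.008,"ty":0,"tz":0,"rx":0,"ry":0,"rz":-1},{"gripper":0.4,"tx":-0.008,"ty":0,"tz":0,"rx":0,"ry":0,"rz":-1},{"gripper":0.4,"tx":-0.008,"ty":0,"tz":0,"rx":0,"ry":0,"rz":-1},{"gripper":0.4,"tx":-0.008,"ty":0,"tz":0,"rx":0,"ry":0,"rz":-1},{"gripper":0.4,"tx":-0.008,"ty":0,"tz":0,"rx":0,"ry":0,"rz":-1},{"gripper":0.4,"tx":-0.008,"ty":0,"tz":0,"rx":0,"ry":0,"rz":-1},{"gripper":0.4,"tx":-0.008,"ty":0,"tz":0,"rx":0,"ry":0,"rz":-1}]'
python3 - <<'E'
from h import *
np.set_printoptions(suppress=True,precision=4)
plan(650,-205,8,80)
p=snap('side','side4.png')
for o in objs(p,5,60):
  if -420<o['rect'][0][1]<230:print(o['px'],o['n'],'z%.1f'%o['z'],np.array(o['rect'][0]),np.array(o['rect'][1]),'ang%.1f'%o['rect'][2],o['mean'])
E
```

```text
t: 6.08
ee_pos: [574.6, -177.3, 196.3]
orientation: [-0.209, -3.125, -0.003]
ft_force: [-13.1, 0.5, 3.2]
width: 53.0
t6.08 tip [ 572.9 -176.9   14.3] jaw 82.3 tilt [-0.009  0.002 -1.   ] w53.0 F [-13.1   0.5   3.2] q [-0.32  0.68  1.77 -0.    0.69 -1.76]
 shift tool m [-0.0802 -0.0176  0.0055]
 rz 2.3  (after turn) shift [-0.0809 -0.0143  0.0055]
[322. 237.] 294 z14.9 [558.7719 168.5367] [ 44.5928 147.8452] ang4.4 [552.8486 153.1562  14.3758]
[286. 240.] 268 z15.8 [453.7775 184.0426] [139.388   41.2382] ang88.7 [453.7834 191.2194  15.298 ]
[270. 265.] 448 z42.3 [374.7632 120.2859] [60.1089 58.7173] ang38.1 [373.2007 113.7367  36.4862]
[342. 293.] 1266 z21.7 [515.1788 -39.966 ] [113.2764 101.1824] ang85.9 [512.6152 -48.7473  21.2798]
[419. 317.] 597 z22.0 [ 632.993  -189.7161] [100.4428 102.598 ] ang83.6 [ 654.0565 -203.1754   21.0882]
[416. 381.] 1778 z21.8 [ 554.5118 -342.3719] [101.4945 101.4022] ang73.5 [ 552.576  -345.5798   21.406 ]
[319. 407.] 1593 z48.9 [ 321.7514 -289.6007] [ 80.0056 116.4984] ang6.5 [ 315.5496 -304.4607   45.5307]
```

View pics/side4.png

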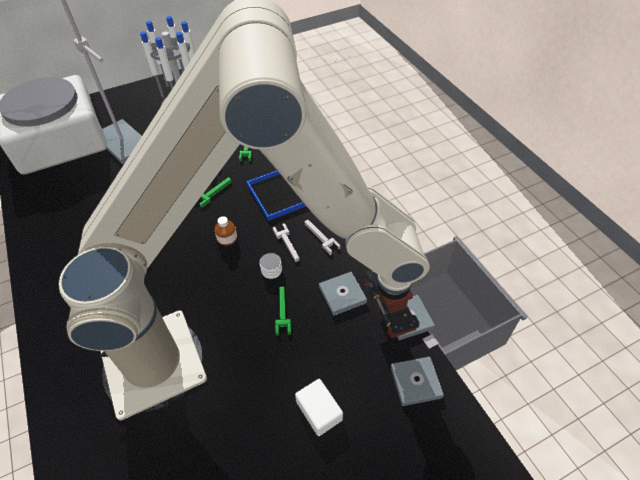

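```bash
python3 -m handwheel '[{"gripper":0.4,"tx":-0.01,"ty":0,"tz":0,"rx":0,"ry":0,"rz":0},{"gripper":0.4,"tx":-0.01,"ty":0,"tz":0,"rx":0,"ry":0,"rz":0},{"gripper":0.4,"tx":-0.01,"ty":0,"tz":0,"rx":0,"ry":0,"rz":0},{"gripper":0.4,"tx":-0.01,"ty":0,"tz":0,"rx":0,"ry":0,"rz":0},{"gripper":0.4,"tx":-0.01,"ty":0,"tz":0,"rx":0,"ry":0,"rz":0},{"gripper":0.4,"tx":-0.01,"ty":0,"tz":0,"rx":0,"ry":0,"rz":0},{"gripper":0.4,"tx":-0.01,"ty":0,"tz":0,"rx":0,"ry":0,"rz":0},{"gripper":0.4,"tx":-0.01,"ty":0,"tz":0,"rx":0,"ry":0,"rz":0}]'
python3 - <<'E'
from h import *
np.set_printoptions(suppress=True,precision=4)
plan(650,-205,8,80)
p=snap('side','side5.png')
E
```

```text
t: 7.12
ee_pos: [657.3, -188.5, 197.1]
orientation: [0.21, 3.133, -0.0]
ft_force: [-0.6, -0.3, 0.0]
width: 52.6
t7.12 tip [ 657.6 -188.5   15.1] jaw 82.3 tilt [ 0.001 -0.    -1.   ] w52.6 F [-0.6 -0.3  0. ] q [-0.3   0.77  1.58  0.    0.8  -1.73]
 shift tool m [ 0.0053 -0.0173  0.0071]
 rz 2.3  (after turn) shift [ 0.0046 -0.0175  0.0071]
```

View pics/side5.png

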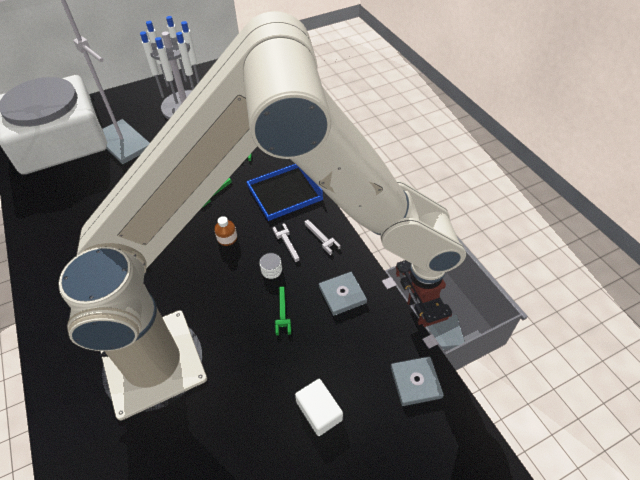

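Base B has gone into the bin; it shows at px (450,335), under the gripper. Next is base C.

```bash
python3 -m handwheel '[{"gripper":0.4,"tx":0,"ty":0,"tz":-0.03,"rx":0,"ry":0,"rz":9.8},{"gripper":0.4,"tx":0,"ty":0,"tz":-0.03,"rx":0,"ry":0,"rz":9.8},{"gripper":0.4,"tx":0,"ty":0,"tz":-0.03,"rx":0,"ry":0,"rz":9.8},{"gripper":0.4,"tx":0,"ty":0,"tz":-0.01,"rx":0,"ry":0,"rz":9.8},{"gripper":0.4,"tx":0,"ty":0,"tz":0,"rx":0,"ry":0,"rz":9.8},{"gripper":0.4,"tx":0,"ty":0,"tz":0,"rx":0,"ry":0,"rz":9.8},{"gripper":0.4,"tx":0,"ty":0,"tz":0,"rx":0,"ry":0,"rz":9.8},{"gripper":0.4,"tx":0,"ty":0,"tz":0,"rx":0,"ry":0,"rz":9.8}]'
python3 -m handwheel '[{"gripper":0.4,"tx":0,"ty":0,"tz":0,"rx":0,"ry":0,"rz":9.9},{"gripper":0.4,"tx":0,"ty":0,"tz":0,"rx":0,"ry":0,"rz":9.9}]'
python3 - <<'E'
from h import *
np.set_printoptions(suppress=True,precision=4)
plan(532,-419,100,-16)
E
```

```text
t: 8.18
ee_pos: [656.4, -188.2, 296.6]
orientation: [-2.15, -2.29, 0.0]
ft_force: [0.1, -0.4, -0.5]
width: 52.9
t: 8.43
ee_pos: [656.4, -188.3, 296.6]
orientation: [-2.512, -1.886, 0.0]
ft_force: [-0.0, 0.1, -0.1]
width: 52.6
t8.43 tip [ 656.4 -188.3  114.6] jaw -16.2 tilt [-0.  0. -1.] w52.6 F [-0.   0.1 -0.1] q [-0.3   0.63  1.56  0.    0.96 -0.01]
 shift tool m [-0.2563 -0.0551  0.0146]
 rz -0.2  (after turn) shift [-0.2561 -0.056   0.0146]
```

```bash
python3 -m handwheel '[{"gripper":0.4,"tx":-0.0427,"ty":-0.0092,"tz":0,"rx":0,"ry":0,"rz":0},{"gripper":0.4,"tx":-0.0427,"ty":-0.0092,"tz":0,"rx":0,"ry":0,"rz":0},{"gripper":0.4,"tx":-0.0427,"ty":-0.0092,"tz":0,"rx":0,"ry":0,"rz":0},{"gripper":0.4,"tx":-0.0427,"ty":-0.0092,"tz":0,"rx":0,"ry":0,"rz":0},{"gripper":0.4,"tx":-0.0427,"ty":-0.0092,"tz":0,"rx":0,"ry":0,"rz":0},{"gripper":0.4,"tx":-0.0427,"ty":-0.0092,"tz":0.01,"rx":0,"ry":0,"rz":0},{"gripper":0.4,"tx":0,"ty":0,"tz":0.005,"rx":0,"ry":0,"rz":0}]'
python3 - <<'E'
from h import *
np.set_printoptions(suppress=True,precision=4)
plan(532,-419,12,-16)
p=snap('top','top6.png')
for o in objs(p,5,60):
  if -420<o['rect'][0][1]<230:print(o['px'],o['n'],'z%.1f'%o['z'],np.array(o['rect'][0]),np.array(o['rect'][1]),'ang%.1f'%o['rect'][2],o['mean'])
E
```

```text
t: 9.3
ee_pos: [531.6, -422.0, 281.2]
orientation: [2.51, 1.889, -0.0]
ft_force: [0.1, 0.1, -0.3]
width: 52.6
t9.30 tip [ 531.6 -422.1   99.2] jaw -16.1 tilt [-0. -0. -1.] w52.6 F [ 0.1  0.1 -0.3] q [-0.69  0.64  1.57 -0.    0.92 -0.41]
 shift tool m [ 0.0031 -0.0004  0.0872]
 rz -0.1  (after turn) shift [ 0.0031 -0.0004  0.0872]
[503. 241.] 1584 z22.2 [ 552.4291 -342.4986] [107.9437 101.3418] ang74.1 [ 551.9644 -337.7387   21.9125]
[310. 243.] 389 z16.0 [548.8615 166.9867] [ 40.3721 139.0014] ang12.8 [550.8465 157.9443  15.7417]
[388. 257.] 1546 z22.3 [513.4292 -44.4152] [104.8695 102.5904] ang86.5 [511.5551 -41.3426  22.1795]
[296. 282.] 412 z16.4 [447.464  187.9203] [140.2931  41.7815] ang84.2 [451.969  194.9461  16.4017]
[324. 313.] 457 z44.4 [373.3672 122.4479] [57.2915 56.8104] ang89.4 [372.915  123.4425  44.0655]
[483. 328.] 455 z48.5 [ 343.0478 -281.8127] [ 42.6981 110.2771] ang34.0 [ 331.9133 -268.671    43.1627]
```

View pics/top6.png

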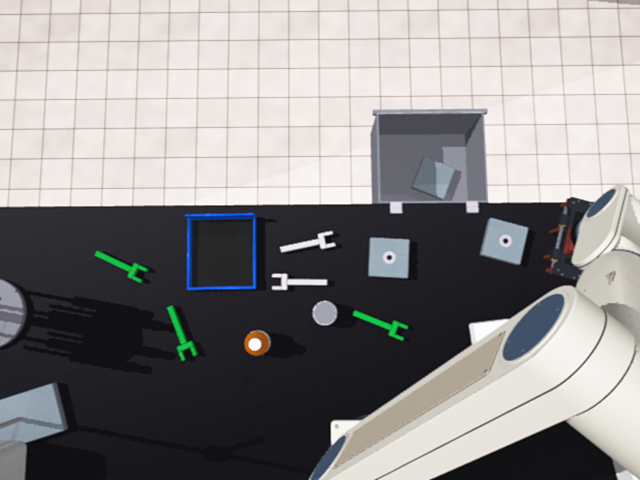

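```bash
python3 -m handwheel '[{"gripper":0.4,"tx":0.003,"ty":0,"tz":0.03,"rx":0,"ry":0,"rz":0},{"gripper":0.4,"tx":0,"ty":0,"tz":0.035,"rx":0,"ry":0,"rz":0},{"gripper":0.4,"tx":0,"ty":0,"tz":0.022,"rx":0,"ry":0,"rz":0},{"gripper":0.4,"tx":0,"ty":0,"tz":0,"rx":0,"ry":0,"rz":0},{"gripper":0.4,"tx":0.008,"ty":0,"tz":0,"rx":0,"ry":0,"rz":0},{"gripper":0.4,"tx":0.006,"ty":0,"tz":0,"rx":0,"ry":0,"rz":0},{"gripper":0.4,"tx":0.006,"ty":0,"tz":0,"rx":0,"ry":0,"rz":0},{"gripper":0.4,"tx":0.006,"ty":0,"tz":0,"rx":0,"ry":0,"rz":0}]'
python3 - <<'E'
from h import *
np.set_printoptions(suppress=True,precision=4)
plan(570,-310,12,0)
E
```

```text
t: 10.35
ee_pos: [541.2, -393.0, 196.1]
orientation: [2.502, 1.892, -0.002]
ft_force: [-2.9, -9.9, -1.0]
width: 53.0
t10.35 tip [ 541.6 -393.9   14.1] jaw -15.8 tilt [ 0.002 -0.005 -1.   ] w53.0 F [-2.9 -9.9 -1. ] q [-0.65  0.75  1.62 -0.    0.77 -0.37]
 shift tool m [0.0884 0.0045 0.0018]
 rz -15.8  (after turn) shift [0.0839 0.0284 0.0018]
```

```bash
python3 -m handwheel '[{"gripper":0.4,"tx":0.01,"ty":0,"tz":0,"rx":0,"ry":0,"rz":-1},{"gripper":0.4,"tx":0.01,"ty":0,"tz":0,"rx":0,"ry":0,"rz":-1},{"gripper":0.4,"tx":0.01,"ty":0,"tz":0,"rx":0,"ry":0,"rz":-1},{"gripper":0.4,"tx":0.01,"ty":0,"tz":0,"rx":0,"ry":0,"rz":-1},{"gripper":0.4,"tx":0.01,"ty":0,"tz":0,"rx":0,"ry":0,"rz":-1},{"gripper":0.4,"tx":0.01,"ty":0,"tz":0,"rx":0,"ry":0,"rz":-1},{"gripper":0.4,"tx":0.01,"ty":0,"tz":0,"rx":0,"ry":0,"rz":-1},{"gripper":0.4,"tx":0.01,"ty":0,"tz":0,"rx":0,"ry":0,"rz":-1}]'
python3 - <<'E'
from h import *
np.set_printoptions(suppress=True,precision=4)
plan(570,-310,12,0)
p=snap('side','side7.png')
for o in objs(p,5,60):
  if -420<o['rect'][0][1]<230:print(o['px'],o['n'],'z%.1f'%o['z'],np.array(o['rect'][0]),np.array(o['rect'][1]),'ang%.1f'%o['rect'][2],o['mean'])
E
```

```text
t: 11.35
ee_pos: [558.8, -314.9, 196.1]
orientation: [2.364, 2.061, -0.0]
ft_force: [-0.4, -9.6, -2.1]
width: 53.0
t11.35 tip [ 559.4 -315.6   14.1] jaw -7.8 tilt [ 0.003 -0.004 -1.   ] w53.0 F [-0.4 -9.6 -2.1] q [-0.53  0.72  1.68 -0.    0.73 -0.39]
 shift tool m [0.007  0.0097 0.0021]
 rz -7.8  (after turn) shift [0.0057 0.0106 0.0021]
[286. 240.] 264 z15.6 [455.1179 185.845 ] [144.7292  41.5127] ang89.4 [453.5109 190.7353  15.0785]
[270. 265.] 448 z42.1 [374.9307 121.0584] [59.4258 60.0144] ang42.1 [373.2108 113.7683  36.4778]
[342. 294.] 1181 z21.9 [514.8895 -40.154 ] [111.6733 100.9574] ang85.9 [510.0641 -50.6292  21.3474]
[388. 337.] 270 z22.1 [ 552.137  -220.4785] [36.8227 62.2031] ang82.0 [ 551.9647 -218.7766   21.9655]
[319. 407.] 1592 z48.9 [ 317.8404 -297.8447] [ 70.6065 100.485 ] ang6.4 [ 315.4097 -304.542    45.5558]
```

View pics/side7.png

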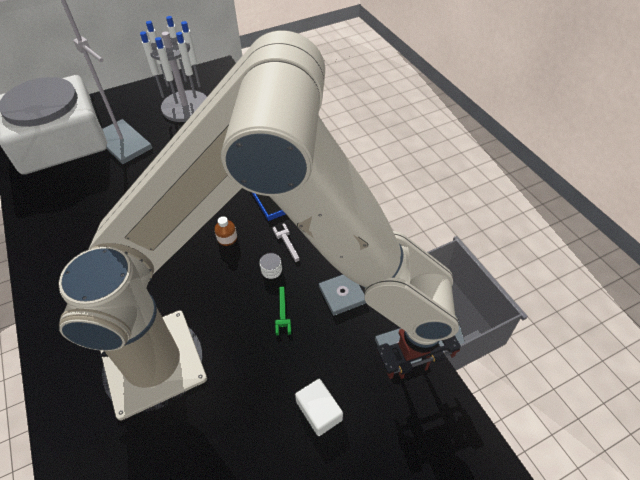

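```bash
python3 -m handwheel '[{"gripper":0.4,"tx":0.009,"ty":0,"tz":0,"rx":0,"ry":0,"rz":-1},{"gripper":0.4,"tx":0.009,"ty":0,"tz":0,"rx":0,"ry":0,"rz":-1},{"gripper":0.4,"tx":0.009,"ty":0,"tz":0,"rx":0,"ry":0,"rz":-1},{"gripper":0.4,"tx":-0.03,"ty":0,"tz":0,"rx":0,"ry":0,"rz":0},{"gripper":0.4,"tx":-0.02,"ty":0,"tz":-0.03,"rx":0,"ry":0,"rz":0},{"gripper":0.4,"tx":0,"ty":0,"tz":-0.055,"rx":0,"ry":0,"rz":0},{"gripper":0.4,"tx":0,"ty":0,"tz":0,"rx":0,"ry":0,"rz":0}]'
python3 - <<'E'
from h import *
np.set_printoptions(suppress=True,precision=4)
for n in ['top','side']:
  p=snap(n,n+'8.png')
  for o in objs(p,5,60):
    if -420<o['rect'][0][1]<230:print(o['px'],o['n'],'z%.1f'%o['z'],np.array(o['rect'][0]),np.array(o['rect'][1]),'ang%.1f'%o['rect'][2],o['mean'])
plan(483,-231,100,85)
E
```

```text
t: 12.28
ee_pos: [558.6, -337.6, 284.9]
orientation: [2.308, 2.118, 0.004]
ft_force: [0.8, 0.1, -0.1]
width: 52.6
[459. 237.] 1559 z22.3 [ 566.6914 -225.4827] [101.3059 104.9946] ang85.1 [ 563.6231 -223.2216   22.0598]
[310. 243.] 396 z16.2 [548.0959 166.7579] [ 40.4438 138.678 ] ang13.6 [550.648  159.0735  15.6961]
[388. 258.] 1540 z22.4 [513.4185 -44.3583] [104.8442 102.8428] ang86.4 [511.4281 -41.3574  22.1316]
[295. 282.] 410 z16.0 [456.4517 187.7214] [ 42.9429 139.7843] ang5.1 [452.1466 195.5865  15.9497]
[324. 313.] 455 z44.3 [373.3333 121.9789] [56.9345 58.3767] ang0.7 [372.8299 123.5035  43.9808]
[286. 240.] 264 z15.5 [453.8652 185.3482] [141.5166  40.3937] ang89.0 [453.5141 191.0216  15.1748]
[270. 265.] 452 z42.2 [375.9522 119.722 ] [58.6131 59.6796] ang28.9 [373.1843 113.5645  36.2713]
[342. 293.] 1258 z21.9 [515.229  -43.1084] [105.4251 101.7584] ang86.8 [512.9489 -48.8643  21.3199]
[388. 334.] 794 z21.8 [ 567.0331 -226.758 ] [102.5507 100.5564] ang85.6 [ 557.4951 -211.3769   21.5924]
[319. 407.] 1589 z48.8 [ 318.0806 -298.2169] [ 70.827  101.1556] ang6.6 [ 315.4542 -304.4376   45.6924]
t12.38 tip [ 557.4 -336.5   98.7] jaw -4.9 tilt [ 0.002 -0.001 -1.   ] w53.0 F [-0.8  0.1  0.2] q [-0.56  0.61  1.64  0.    0.89 -0.48]
 shift tool m [ 0.0988 -0.0831 -0.0015]
 rz -89.9  (after turn) shift [ 0.0833  0.0986 -0.0015]
```

View pics/top8.png

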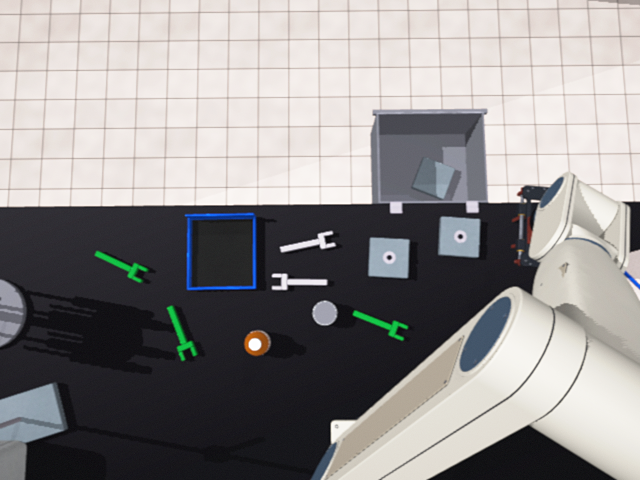

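```bash
python3 -m handwheel '[{"gripper":0.4,"tx":0,"ty":0,"tz":0,"rx":0,"ry":0,"rz":10},{"gripper":0.4,"tx":0,"ty":0,"tz":0,"rx":0,"ry":0,"rz":10},{"gripper":0.4,"tx":0,"ty":0,"tz":0,"rx":0,"ry":0,"rz":10},{"gripper":0.4,"tx":0,"ty":0,"tz":0,"rx":0,"ry":0,"rz":10},{"gripper":0.4,"tx":0,"ty":0,"tz":0,"rx":0,"ry":0,"rz":10},{"gripper":0.4,"tx":0,"ty":0,"tz":0,"rx":0,"ry":0,"rz":10},{"gripper":0.4,"tx":0,"ty":0,"tz":0,"rx":0,"ry":0,"rz":10},{"gripper":0.4,"tx":0,"ty":0,"tz":0,"rx":0,"ry":0,"rz":10}]'
python3 -m handwheel '[{"gripper":0.4,"tx":0,"ty":0,"tz":0,"rx":0,"ry":0,"rz":9.8},{"gripper":0.4,"tx":0,"ty":0,"tz":0,"rx":0,"ry":0,"rz":0}]'
python3 - <<'E'
from h import *
np.set_printoptions(suppress=True,precision=4)
plan(487,-219.5,100,85.2)
E
```

```text
t: 13.38
ee_pos: [556.6, -335.9, 277.8]
orientation: [-3.137, -0.132, 0.004]
ft_force: [0.2, -0.3, 0.5]
width: 52.6
t: 13.62
ee_pos: [556.7, -336.0, 278.1]
orientation: [-3.138, 0.125, 0.004]
ft_force: [0.4, 0.4, -0.1]
width: 52.6
t13.62 tip [ 556.2 -335.7   96.1] jaw -94.6 tilt [-0.002  0.001 -1.   ] w52.6 F [ 0.4  0.4 -0.1] q [-0.56  0.61  1.64  0.    0.89  1.09]
 shift tool m [-0.0783 -0.1103 -0.0035]
 rz 0.2  (after turn) shift [-0.0787 -0.11   -0.0035]
```

```bash
python3 -m handwheel '[{"gripper":0.4,"tx":-0.0261,"ty":-0.0368,"tz":0,"rx":0,"ry":0,"rz":0},{"gripper":0.4,"tx":-0.0261,"ty":-0.0368,"tz":0,"rx":0,"ry":0,"rz":0},{"gripper":0.4,"tx":-0.0261,"ty":-0.0368,"tz":0,"rx":0,"ry":0,"rz":0},{"gripper":0.4,"tx":0,"ty":0,"tz":0.025,"rx":0,"ry":0,"rz":0},{"gripper":0.4,"tx":0,"ty":0,"tz":0.04,"rx":0,"ry":0,"rz":0},{"gripper":0.4,"tx":0,"ty":0,"tz":0.018,"rx":0,"ry":0,"rz":0},{"gripper":0.4,"tx":0,"ty":0,"tz":0,"rx":0,"ry":0,"rz":0}]'
python3 - <<'E'
from h import *
np.set_printoptions(suppress=True,precision=4)
plan(507,-221,12,85.2)
E
```

```text
t: 14.5
ee_pos: [487.5, -219.9, 195.3]
orientation: [-3.138, 0.126, 0.005]
ft_force: [0.1, 0.2, 0.5]
width: 52.3
t14.50 tip [ 487.  -219.7   13.3] jaw -94.6 tilt [-0.003  0.001 -1.   ] w52.3 F [0.1 0.2 0.5] q [-0.45  0.63  1.93  0.    0.59  1.2 ]
 shift tool m [ 0.0201 -0.0003  0.0013]
 rz 0.2  (after turn) shift [ 0.0201 -0.0003  0.0013]
```

```bash
python3 -m handwheel '[{"gripper":0.4,"tx":0.01,"ty":0,"tz":0,"rx":0,"ry":0,"rz":0},{"gripper":0.4,"tx":0.006,"ty":0,"tz":0,"rx":0,"ry":0,"rz":0},{"gripper":0.4,"tx":0.006,"ty":0,"tz":0,"rx":0,"ry":0,"rz":0},{"gripper":0.4,"tx":0.006,"ty":0,"tz":-0.002,"rx":0,"ry":0,"rz":0},{"gripper":0.4,"tx":0.008,"ty":0,"tz":0,"rx":0,"ry":0,"rz":0},{"gripper":0.4,"tx":0.008,"ty":0,"tz":0,"rx":0,"ry":0,"rz":0}]'
python3 - <<'E'
from h import *
np.set_printoptions(suppress=True,precision=4)
plan(655,-231,12,85.2)
E
```

```text
t: 15.25
ee_pos: [528.9, -222.9, 198.2]
orientation: [-3.136, 0.127, 0.017]
ft_force: [-15.6, 0.9, 7.0]
width: 52.6
t15.25 tip [ 526.9 -222.3   16.2] jaw -94.6 tilt [-0.011  0.004 -1.   ] w52.6 F [-15.6   0.9   7. ] q [-0.42  0.66  1.84 -0.    0.66  1.23]
 shift tool m [ 0.1284 -0.0016  0.0028]
 rz 0.2  (after turn) shift [ 0.1284 -0.002   0.0028]
```

```bash
python3 -m handwheel '[{"gripper":0.4,"tx":0.01,"ty":0,"tz":0,"rx":0,"ry":0,"rz":-0.5},{"gripper":0.4,"tx":0.01,"ty":0,"tz":0,"rx":0,"ry":0,"rz":-0.5},{"gripper":0.4,"tx":0.01,"ty":0,"tz":0,"rx":0,"ry":0,"rz":-0.5},{"gripper":0.4,"tx":0.01,"ty":0,"tz":0,"rx":0,"ry":0,"rz":-0.5},{"gripper":0.4,"tx":0.01,"ty":0,"tz":0,"rx":0,"ry":0,"rz":-0.5},{"gripper":0.4,"tx":0.01,"ty":0,"tz":0,"rx":0,"ry":0,"rz":-0.5},{"gripper":0.4,"tx":0.01,"ty":0,"tz":0,"rx":0,"ry":0,"rz":0},{"gripper":0.4,"tx":0.01,"ty":0,"tz":0,"rx":0,"ry":0,"rz":0}]'
python3 -m handwheel '[{"gripper":0.4,"tx":0.01,"ty":0,"tz":0,"rx":0,"ry":0,"rz":0},{"gripper":0.4,"tx":0.01,"ty":0,"tz":0,"rx":0,"ry":0,"rz":0},{"gripper":0.4,"tx":0.01,"ty":0,"tz":0,"rx":0,"ry":0,"rz":0},{"gripper":0.4,"tx":0.01,"ty":0,"tz":0,"rx":0,"ry":0,"rz":0},{"gripper":0.4,"tx":0.01,"ty":0,"tz":0,"rx":0,"ry":0,"rz":0},{"gripper":0.4,"tx":0,"ty":0,"tz":0,"rx":0,"ry":0,"rz":0}]'
python3 - <<'E'
from h import *
np.set_printoptions(suppress=True,precision=4)
plan(510,35,130,-3.5)
p=snap('side','side9.png')
E
```

```text
t: 16.25
ee_pos: [608.7, -227.5, 198.5]
orientation: [-3.138, 0.045, 0.018]
ft_force: [-18.4, 1.3, 13.2]
width: 52.4
t: 17.0
ee_pos: [662.6, -229.3, 198.6]
orientation: [3.141, -0.045, 0.001]
ft_force: [1.6, 0.4, -0.5]
width: 52.8
t17.00 tip [ 662.8 -229.4   16.6] jaw -91.6 tilt [ 0.001 -0.    -1.   ] w52.8 F [ 1.6  0.4 -0.5] q [-0.35  0.78  1.53  0.    0.83  1.25]
 shift tool m [-0.1602 -0.2598 -0.1136]
 rz -88.1  (after turn) shift [ 0.2545 -0.1685 -0.1136]
```

View pics/side9.png

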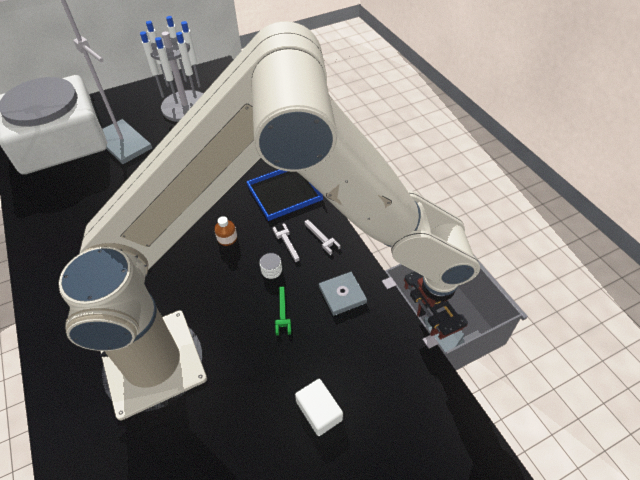

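```bash
python3 -m handwheel '[{"gripper":0.4,"tx":0,"ty":0,"tz":-0.03,"rx":0,"ry":0,"rz":-9.8},{"gripper":0.4,"tx":0,"ty":0,"tz":-0.04,"rx":0,"ry":0,"rz":-9.8},{"gripper":0.4,"tx":0,"ty":0,"tz":-0.03,"rx":0,"ry":0,"rz":-9.8},{"gripper":0.4,"tx":0,"ty":0,"tz":-0.01,"rx":0,"ry":0,"rz":-9.8},{"gripper":0.4,"tx":0,"ty":0,"tz":0,"rx":0,"ry":0,"rz":-9.8},{"gripper":0.4,"tx":0,"ty":0,"tz":0,"rx":0,"ry":0,"rz":-9.8},{"gripper":0.4,"tx":0,"ty":0,"tz":0,"rx":0,"ry":0,"rz":-9.8},{"gripper":0.4,"tx":0,"ty":0,"tz":0,"rx":0,"ry":0,"rz":-9.8}]'
python3 -m handwheel '[{"gripper":0.4,"tx":0,"ty":0,"tz":0,"rx":0,"ry":0,"rz":-9.7},{"gripper":0.4,"tx":0,"ty":0,"tz":0,"rx":0,"ry":0,"rz":0}]'
python3 - <<'E'
from h import *
np.set_printoptions(suppress=True,precision=4)
for n in ['top','side']:
  p=snap(n,n+'10.png')
  for o in objs(p,5,60):
    if -420<o['rect'][0][1]<230:print(o['px'],o['n'],'z%.1f'%o['z'],np.array(o['rect'][0]),np.array(o['rect'][1]),'ang%.1f'%o['rect'][2],o['mean'])
plan(519,36.5,120,-3.5)
E
```

```text
t: 18.05
ee_pos: [661.3, -229.4, 308.5]
orientation: [-2.457, -1.956, 0.001]
ft_force: [-0.9, -0.3, 0.4]
width: 52.6
t: 18.3
ee_pos: [661.4, -229.4, 308.5]
orientation: [-2.291, -2.149, 0.0]
ft_force: [0.3, 1.0, 0.3]
width: 52.7
[310. 243.] 387 z16.0 [551.035 167.155] [ 40.1866 139.381 ] ang10.3 [550.7901 158.3269  16.027 ]
[388. 258.] 1537 z22.4 [513.0106 -44.103 ] [104.1712 102.5069] ang86.8 [511.5216 -41.5344  22.261 ]
[296. 282.] 409 z16.3 [454.4113 185.2895] [ 41.6944 140.6629] ang0.7 [452.0794 195.2465  16.1785]
[324. 313.] 453 z44.5 [373.3265 121.807 ] [58.5365 56.7092] ang89.6 [373.1117 123.2349  44.2098]
[322. 237.] 291 z15.1 [559.4861 165.5165] [ 44.5739 142.72  ] ang4.2 [552.77   153.2916  14.3445]
[286. 240.] 267 z15.4 [454.1124 189.0324] [149.7477  41.0142] ang88.3 [453.301  191.4016  15.2092]
[271. 265.] 453 z42.2 [376.6132 128.0748] [74.9202 58.8347] ang78.7 [373.4522 113.6819  36.2691]
[342. 293.] 1266 z21.8 [514.5999 -45.0358] [103.7212 102.4251] ang85.3 [512.5235 -48.8059  21.2925]
[319. 407.] 1591 z48.9 [ 317.8529 -297.8184] [ 70.9058 100.7354] ang6.4 [ 315.346  -304.5481   45.6777]
t18.40 tip [ 661.5 -229.4  126.6] jaw -3.8 tilt [-0.  0. -1.] w52.5 F [ 0.4 -0.6 -0.4] q [-0.35  0.64  1.51 -0.    1.   -0.28]
 shift tool m [ 0.2559 -0.1597  0.0067]
 rz -0.3  (after turn) shift [ 0.2567 -0.1584  0.0067]
```

View pics/top10.png

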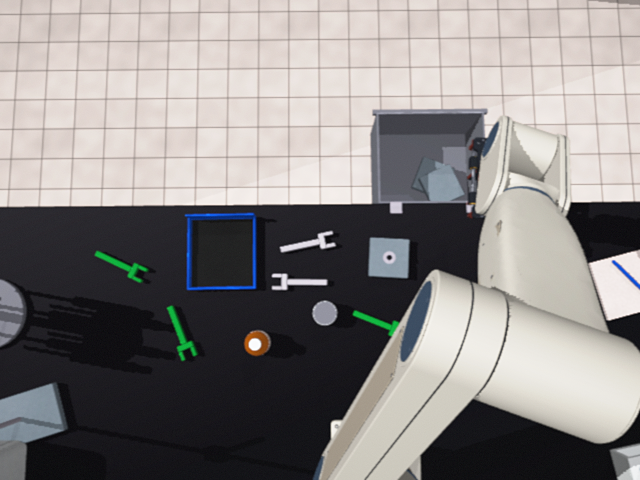

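Both pushed bases now lie in the bin, at px (430,178) and (443,184). Base A is still at px (388,258), so I'll work on its left side next.

```bash
python3 -m handwheel '[{"gripper":0.4,"tx":0.0427,"ty":-0.0266,"tz":0,"rx":0,"ry":0,"rz":0},{"gripper":0.4,"tx":0.0427,"ty":-0.0266,"tz":0,"rx":0,"ry":0,"rz":0},{"gripper":0.4,"tx":0.0427,"ty":-0.0266,"tz":0,"rx":0,"ry":0,"rz":0},{"gripper":0.4,"tx":0.0427,"ty":-0.0266,"tz":0,"rx":0,"ry":0,"rz":0},{"gripper":0.4,"tx":0.0427,"ty":-0.0266,"tz":0,"rx":0,"ry":0,"rz":0},{"gripper":0.4,"tx":0.0427,"ty":-0.0266,"tz":0.01,"rx":0,"ry":0,"rz":0},{"gripper":0.4,"tx":0,"ty":0,"tz":0.03,"rx":0,"ry":0,"rz":0},{"gripper":0.4,"tx":0,"ty":0,"tz":0,"rx":0,"ry":0,"rz":0}]'
python3 - <<'E'
from h import *
np.set_printoptions(suppress=True,precision=4)
plan(519,36.5,12,-3.5)
E
```

```text
t: 19.4
ee_pos: [517.5, 36.7, 267.5]
orientation: [-2.289, -2.148, 0.004]
ft_force: [-0.4, 0.2, -0.3]
width: 52.6
t19.40 tip [516.9  36.6  85.5] jaw -3.6 tilt [-0.003 -0.    -1.   ] w52.6 F [-0.4  0.2 -0.3] q [ 0.05  0.48  1.95 -0.    0.72  0.11]
 shift tool m [0.     0.0024 0.0735]
 rz -0.1  (after turn) shift [0.     0.0024 0.0735]
```

```bash
python3 -m handwheel '[{"gripper":0.4,"tx":0,"ty":0,"tz":0.03,"rx":0,"ry":0,"rz":0},{"gripper":0.4,"tx":0,"ty":0,"tz":0.03,"rx":0,"ry":0,"rz":0},{"gripper":0.4,"tx":0,"ty":0,"tz":0.013,"rx":0,"ry":0,"rz":0},{"gripper":0.4,"tx":-0.008,"ty":0,"tz":0,"rx":0,"ry":0,"rz":0},{"gripper":0.4,"tx":-0.006,"ty":0,"tz":0,"rx":0,"ry":0,"rz":0},{"gripper":0.4,"tx":-0.006,"ty":0,"tz":0,"rx":0,"ry":0,"rz":0},{"gripper":0.4,"tx":-0.006,"ty":0,"tz":0,"rx":0,"ry":0,"rz":0},{"gripper":0.4,"tx":-0.006,"ty":0,"tz":0,"rx":0,"ry":0,"rz":0}]'
python3 - <<'E'
from h import *
np.set_printoptions(suppress=True,precision=4)
plan(514,-60,12,-3.5)
E
```

```text
t: 20.4
ee_pos: [517.0, 4.6, 196.7]
orientation: [2.29, 2.149, 0.004]
ft_force: [1.4, 10.5, 1.7]
width: 52.6
t20.40 tip [517.4   4.9  14.7] jaw -3.6 tilt [ 0.002  0.001 -1.   ] w52.6 F [ 1.4 10.5  1.7] q [-0.01  0.61  1.97  0.    0.57  0.05]
 shift tool m [-0.065   0.0007  0.0027]
 rz -0.1  (after turn) shift [-0.065   0.0006  0.0027]
```

```bash
python3 -m handwheel '[{"gripper":0.4,"tx":-0.009,"ty":0,"tz":0,"rx":0,"ry":0,"rz":0},{"gripper":0.4,"tx":-0.009,"ty":0,"tz":0,"rx":0,"ry":0,"rz":0},{"gripper":0.4,"tx":-0.009,"ty":0,"tz":0,"rx":0,"ry":0,"rz":-0.5},{"gripper":0.4,"tx":-0.009,"ty":0,"tz":0,"rx":0,"ry":0,"rz":-0.5},{"gripper":0.4,"tx":-0.009,"ty":0,"tz":0,"rx":0,"ry":0,"rz":-0.5},{"gripper":0.4,"tx":-0.009,"ty":0,"tz":0,"rx":0,"ry":0,"rz":-0.5},{"gripper":0.4,"tx":-0.009,"ty":0,"tz":0,"rx":0,"ry":0,"rz":-0.5},{"gripper":0.4,"tx":-0.009,"ty":0,"tz":0,"rx":0,"ry":0,"rz":-0.5}]'
python3 -m handwheel '[{"gripper":0.4,"tx":0.03,"ty":0,"tz":0,"rx":0,"ry":0,"rz":0},{"gripper":0.4,"tx":0.02,"ty":0,"tz":-0.04,"rx":0,"ry":0,"rz":0},{"gripper":0.4,"tx":0,"ty":0,"tz":-0.05,"rx":0,"ry":0,"rz":10},{"gripper":0.4,"tx":0,"ty":0,"tz":0,"rx":0,"ry":0,"rz":10},{"gripper":0.4,"tx":0,"ty":0,"tz":0,"rx":0,"ry":0,"rz":10},{"gripper":0.4,"tx":0,"ty":0,"tz":0,"rx":0,"ry":0,"rz":10},{"gripper":0.4,"tx":0,"ty":0,"tz":0,"rx":0,"ry":0,"rz":10},{"gripper":0.4,"tx":0,"ty":0,"tz":0,"rx":0,"ry":0,"rz":10}]'
python3 - <<'E'
from h import *
np.set_printoptions(suppress=True,precision=4)
for n in ['top','side']:
  p=snap(n,n+'11.png')
  for o in objs(p,5,60):
    if -420<o['rect'][0][1]<230:print(o['px'],o['n'],'z%.1f'%o['z'],np.array(o['rect'][0]),np.array(o['rect'][1]),'ang%.1f'%o['rect'][2],o['mean'])
plan(434,-125,100,88)
E
```

```text
t: 21.4
ee_pos: [513.3, -67.2, 196.7]
orientation: [-2.233, -2.209, -0.003]
ft_force: [-0.5, 10.7, 5.3]
width: 52.6
t: 22.4
ee_pos: [513.7, -18.0, 286.5]
orientation: [3.041, 0.788, 0.002]
ft_force: [1.0, 0.3, 1.1]
width: 52.7
[310. 243.] 391 z16.0 [548.102  166.8751] [ 40.4869 138.5889] ang13.2 [550.795  158.4364  15.8214]
[296. 282.] 412 z16.6 [453.6985 188.2041] [141.3358  41.7226] ang89.6 [452.1238 195.1447  16.3452]
[324. 313.] 457 z44.3 [372.3471 123.702 ] [57.7941 59.218 ] ang74.0 [372.7589 123.4202  43.844 ]
[501. 333.] 814 z50.5 [ 315.1663 -315.1054] [76.9251 93.8862] ang6.5 [ 320.3705 -309.865    49.5116]
[286. 240.] 261 z15.7 [456.3755 183.2915] [ 40.5111 142.222 ] ang1.6 [453.4349 191.7434  15.4397]
[270. 265.] 448 z42.2 [375.731 119.837] [59.2741 59.9327] ang14.2 [373.0966 113.8923  36.566 ]
[357. 318.] 1415 z21.8 [ 513.5795 -129.5649] [101.7853 101.892 ] ang89.1 [ 510.9235 -133.7932   21.208 ]
[319. 407.] 1579 z48.8 [ 318.206 -297.376] [ 71.4941 101.9104] ang6.2 [ 315.5151 -304.4781   45.6185]
t22.50 tip [513.9 -18.  104.4] jaw -60.7 tilt [ 0.001 -0.    -1.   ] w53.0 F [-0.2 -0.7  0.2] q [-0.06  0.44  1.95 -0.    0.75  1.  ]
 shift tool m [-0.1221  0.0541  0.0044]
 rz 31.3  (after turn) shift [-0.0761  0.1097  0.0044]
```

View pics/top11.png

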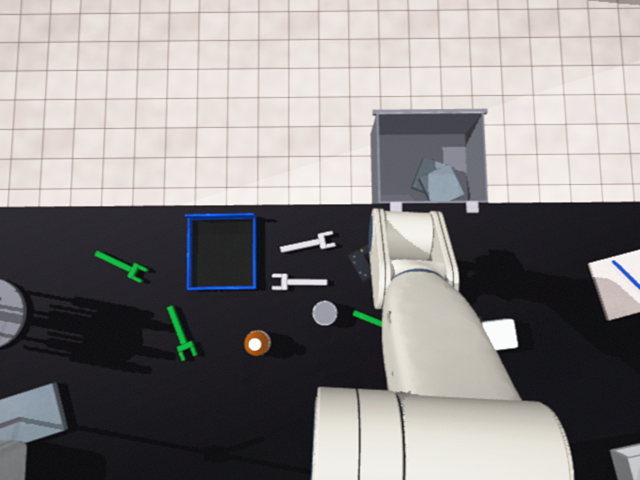

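```bash
python3 -m handwheel '[{"gripper":0.4,"tx":0,"ty":0,"tz":0,"rx":0,"ry":0,"rz":10},{"gripper":0.4,"tx":0,"ty":0,"tz":0,"rx":0,"ry":0,"rz":10},{"gripper":0.4,"tx":0,"ty":0,"tz":0,"rx":0,"ry":0,"rz":10.3},{"gripper":0.4,"tx":-0.026,"ty":0.037,"tz":0,"rx":0,"ry":0,"rz":0},{"gripper":0.4,"tx":-0.026,"ty":0.037,"tz":0,"rx":0,"ry":0,"rz":0},{"gripper":0.4,"tx":-0.026,"ty":0.037,"tz":0,"rx":0,"ry":0,"rz":0},{"gripper":0.4,"tx":0,"ty":0,"tz":0.02,"rx":0,"ry":0,"rz":0},{"gripper":0.4,"tx":0,"ty":0,"tz":0.02,"rx":0,"ry":0,"rz":0}]'
python3 - <<'E'
from h import *
np.set_printoptions(suppress=True,precision=4)
plan(435,-128,14,89)
E
```

```text
t: 23.5
ee_pos: [433.8, -128.3, 246.0]
orientation: [3.141, -0.02, 0.003]
ft_force: [0.3, 0.7, -0.2]
width: 52.8
t23.50 tip [ 434.1 -128.4   64. ] jaw -90.7 tilt [ 0.002 -0.001 -1.   ] w52.8 F [ 0.3  0.7 -0.2] q [-0.31  0.45  2.1  -0.    0.59  1.27]
 shift tool m [ 0.0008 -0.0005  0.05  ]
 rz 0.3  (after turn) shift [ 0.0008 -0.0005  0.05  ]
```

```bash
python3 -m handwheel '[{"gripper":0.4,"tx":0,"ty":0,"tz":0.025,"rx":0,"ry":0,"rz":0},{"gripper":0.4,"tx":0,"ty":0,"tz":0.024,"rx":0,"ry":0,"rz":0},{"gripper":0.4,"tx":0.006,"ty":0,"tz":0,"rx":0,"ry":0,"rz":0},{"gripper":0.4,"tx":0.006,"ty":0,"tz":0,"rx":0,"ry":0,"rz":0},{"gripper":0.4,"tx":0.006,"ty":0,"tz":0,"rx":0,"ry":0,"rz":0},{"gripper":0.4,"tx":0.006,"ty":0,"tz":0,"rx":0,"ry":0,"rz":0},{"gripper":0.4,"tx":0.006,"ty":0,"tz":-0.001,"rx":0,"ry":0,"rz":0},{"gripper":0.4,"tx":0.006,"ty":0,"tz":0,"rx":0,"ry":0,"rz":0}]'
python3 - <<'E'
from h import *
np.set_printoptions(suppress=True,precision=4)
plan(655,-131,14,89)
E
```

```text
t: 24.5
ee_pos: [468.3, -127.5, 197.7]
orientation: [-3.14, 0.023, 0.009]
ft_force: [-9.5, -0.9, 0.3]
width: 52.6
t24.50 tip [ 467.4 -127.3   15.7] jaw -90.8 tilt [-0.005  0.001 -1.   ] w52.6 F [-9.5 -0.9  0.3] q [-0.29  0.58  2.03 -0.    0.53  1.3 ]
 shift tool m [0.1877 0.001  0.0007]
 rz 0.2  (after turn) shift [0.1877 0.0005 0.0007]
```

```bash
python3 -m handwheel '[{"gripper":0.4,"tx":0.01,"ty":0,"tz":0,"rx":0,"ry":0,"rz":0},{"gripper":0.4,"tx":0.01,"ty":0,"tz":0,"rx":0,"ry":0,"rz":0},{"gripper":0.4,"tx":0.01,"ty":0,"tz":0,"rx":0,"ry":0,"rz":0},{"gripper":0.4,"tx":0.01,"ty":0,"tz":0,"rx":0,"ry":0,"rz":0},{"gripper":0.4,"tx":0.01,"ty":0,"tz":0,"rx":0,"ry":0,"rz":0},{"gripper":0.4,"tx":0.01,"ty":0,"tz":0,"rx":0,"ry":0,"rz":0},{"gripper":0.4,"tx":0.01,"ty":0,"tz":0,"rx":0,"ry":0,"rz":0},{"gripper":0.4,"tx":0.01,"ty":0,"tz":0,"rx":0,"ry":0,"rz":0}]'
python3 - <<'E'
from h import *
np.set_printoptions(suppress=True,precision=4)
plan(655,-131,14,89)
p=snap('side','side12.png')
for o in objs(p,5,60):
    if -420<o['rect'][0][1]<230:print(o['px'],o['n'],'z%.1f'%o['z'],np.array(o['rect'][0]),np.array(o['rect'][1]),'ang%.1f'%o['rect'][2],o['mean'])
E
```

```text
t: 25.5
ee_pos: [547.2, -128.6, 197.7]
orientation: [-3.14, 0.022, 0.015]
ft_force: [-13.0, 0.9, 7.2]
width: 52.7
t25.50 tip [ 545.5 -128.3   15.7] jaw -90.8 tilt [-0.01   0.002 -1.   ] w52.7 F [-13.    0.9   7.2] q [-0.25  0.65  1.86 -0.    0.64  1.33]
 shift tool m [0.1095 0.0012 0.0006]
 rz 0.2  (after turn) shift [0.1095 0.0008 0.0006]
[320. 236.] 243 z15.1 [549.8231 163.6263] [ 28.8749 141.3493] ang7.5 [548.331  159.3613  14.3917]
[286. 241.] 276 z15.3 [454.7521 185.4579] [142.254  40.915] ang89.0 [453.487  190.5207  14.8835]
[270. 265.] 453 z42.0 [374.8403 120.5458] [63.3267 58.3002] ang83.4 [373.1525 113.8029  36.1651]
[398. 302.] 545 z21.7 [ 606.8778 -130.5963] [102.7784 101.1783] ang89.9 [ 629.5816 -141.447    20.8256]
[319. 407.] 1594 z49.0 [ 318.0839 -297.4881] [ 71.1108 101.4885] ang6.3 [ 315.3972 -304.539    45.6526]
```

```bash
python3 -m handwheel '[{"gripper":0.4,"tx":0.01,"ty":0,"tz":0,"rx":0,"ry":0,"rz":0},{"gripper":0.4,"tx":0.01,"ty":0,"tz":0,"rx":0,"ry":0,"rz":0},{"gripper":0.4,"tx":0.01,"ty":0,"tz":0,"rx":0,"ry":0,"rz":0},{"gripper":0.4,"tx":0.01,"ty":0,"tz":0,"rx":0,"ry":0,"rz":0},{"gripper":0.4,"tx":0.01,"ty":0,"tz":0,"rx":0,"ry":0,"rz":0},{"gripper":0.4,"tx":0.01,"ty":0,"tz":0,"rx":0,"ry":0,"rz":0},{"gripper":0.4,"tx":0.01,"ty":0,"tz":0,"rx":0,"ry":0,"rz":0},{"gripper":0.4,"tx":0.01,"ty":0,"tz":0,"rx":0,"ry":0,"rz":0}]'
python3 -m handwheel '[{"gripper":0.4,"tx":0.01,"ty":0,"tz":0,"rx":0,"ry":0,"rz":0},{"gripper":0.4,"tx":0.01,"ty":0,"tz":0,"rx":0,"ry":0,"rz":0},{"gripper":0.4,"tx":0.01,"ty":0,"tz":0,"rx":0,"ry":0,"rz":0},{"gripper":0.4,"tx":0.005,"ty":0,"tz":0,"rx":0,"ry":0,"rz":0},{"gripper":0.4,"tx":0,"ty":0,"tz":0,"rx":0,"ry":0,"rz":0},{"gripper":0.2,"tx":0,"ty":0,"tz":-0.05,"rx":0,"ry":0,"rz":0},{"gripper":0.2,"tx":0,"ty":0,"tz":-0.05,"rx":0,"ry":0,"rz":0},{"gripper":0.2,"tx":0,"ty":0,"tz":-0.02,"rx":0,"ry":0,"rz":0}]'
python3 - <<'E'
from h import *
np.set_printoptions(suppress=True,precision=4)
plan(655,-131,14,89)
p=snap('side','side13.png')
p=snap('top','top13.png')
E
```

```text
t: 26.55
ee_pos: [629.0, -130.2, 198.7]
orientation: [-3.141, 0.023, 0.005]
ft_force: [0.6, -0.5, -0.1]
width: 52.5
t: 27.55
ee_pos: [665.4, -131.1, 320.7]
orientation: [3.141, -0.024, 0.006]
ft_force: [-0.3, -0.0, 0.2]
width: 70.3
t27.55 tip [ 666.1 -131.3  138.7] jaw -90.9 tilt [ 0.004 -0.001 -1.   ] w70.3 F [-0.3 -0.   0.2] q [-0.21  0.59  1.56 -0.    0.99  1.37]
 shift tool m [-0.0116 -0.0002  0.1247]
 rz 0.1  (after turn) shift [-0.0116 -0.0002  0.1247]
```

View pics/side13.png

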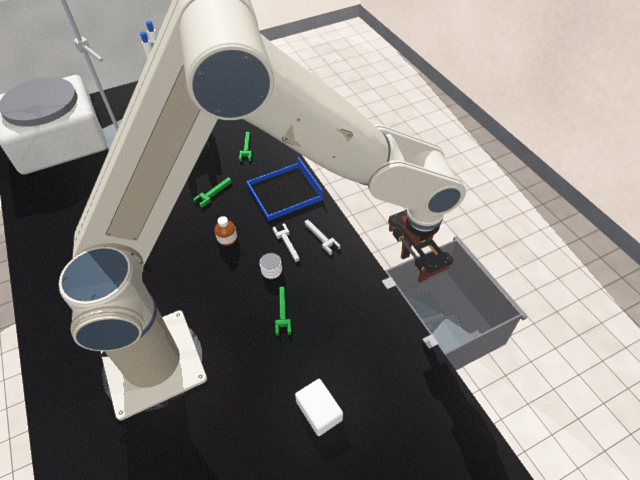

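View pics/top13.png

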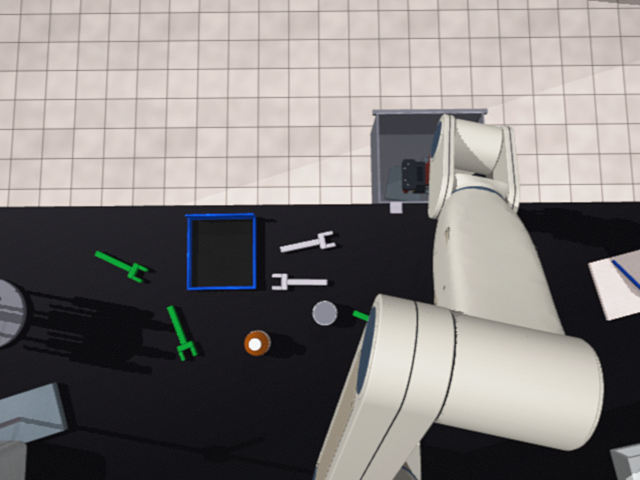

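All three bases are in the bin; in the side picture none is left on the bench. Candidates for the clamps: white at px (310,242) and (300,282), which I choose, and green at (121,266), (181,333) and (381,325), which I reject by colour. The close crop above confirmed both forked white bars. Now precise poses for the clamps and the tray.

```bash
cat >> h.py <<'E'
def clamps(p,zlo=8,zhi=32,roi=((380,660),(60,500))):
    W=cloud(p); hsv=cv2.cvtColor(p['image'],cv2.COLOR_RGB2HSV)
    m=(hsv[...,2]>130)&(hsv[...,1]<60)&(W[...,2]>zlo)&(W[...,2]<zhi)&(W[...,0]>roi[0][0])&(W[...,0]<roi[0][1])&(W[...,1]>roi[1][0])&(W[...,1]<roi[1][1])
    n,l,s,c=cv2.connectedComponentsWithStats(m.astype(np.uint8),connectivity=8)
    for i in range(1,n):
        if s[i,4]<150: continue
        u,v=np.where(l==i)[1].astype(float),np.where(l==i)[0].astype(float)
        z=np.median(W[l==i][:,2])
        Q=np.array([pix2w(p,a,b,z=z)[:2] for a,b in zip(u,v)])
        mu=Q.mean(0); w,V=np.linalg.eigh(np.cov((Q-mu).T)); a=V[:,1]; b=np.array([-a[1],a[0]])
        for _ in range(2):
            t=(Q-mu)@a; lo,hi=np.percentile(t,[0.5,99.5]); 
            sp=[np.ptp(((Q-mu)@b)[(t>lo+5)&(t<lo+30)]),np.ptp(((Q-mu)@b)[(t<hi-5)&(t>hi-30)])]
            if sp[0]>sp[1]: a=-a;b=-b;t=-t;lo,hi=-hi,-lo
            sh=(t>lo+4)&(t<lo+90); k=np.polyfit(t[sh],((Q-mu)@b)[sh],1)
            a=a+k[0]*b; a/=np.linalg.norm(a); mu=mu+k[1]*b; b=np.array([-a[1],a[0]])
        t=(Q-mu)@a; lo,hi=t.min(),t.max()
        cen=mu+a*(lo+hi)/2
        print('clamp px',c[i].round(),'z%.1f'%z,'len%.0f'%(hi-lo),'spread',np.round(sp),'centre',cen.round(1),'fork heading %.1f'%np.degrees(np.arctan2(a[1],a[0])))
E
python3 - <<'E'
from h import *
np.set_printoptions(suppress=True,precision=1)
for n in ['top','side']:
    p=viewer.get_image(n); print(n); clamps(p)
    W=cloud(p); hsv=cv2.cvtColor(p['image'],cv2.COLOR_RGB2HSV)
    m=(hsv[...,0]>105)&(hsv[...,0]<130)&(hsv[...,1]>150)&(hsv[...,2]>60)
    P=W[m]; P=P[(P[:,1]>250)&(P[:,1]<520)&(P[:,0]>400)&(P[:,0]<660)]
    lo=P[(P[:,2]>17)&(P[:,2]<23)]; hi=P[(P[:,2]>42)&(P[:,2]<48)]
    def modes(v,bw=4):
        h,e=np.histogram(v,bins=np.arange(280,660,bw)); return [(int(e[i]),int(h[i])) for i in range(len(h)) if h[i]>max(8,.25*h.max())]
    print('low y',modes(lo[:,1]),'low x',modes(lo[:,0]),'hi x',modes(hi[:,0]),'hi y',hi[:,1].min(),hi[:,1].max())
    # dark floor in tray
    f=W[(hsv[...,2]<60)&(W[...,0]>440)&(W[...,0]<620)&(W[...,1]>310)&(W[...,1]<470)]
    print('floor z',np.median(f[:,2]))
E
```

```text
top
clamp px [309. 243.] z16.3 len139 spread [14. 40.] centre [549.4 166.7] fork heading -78.3
clamp px [295. 282.] z16.4 len138 spread [13. 39.] centre [452.1 186.7] fork heading 88.6
low y [(300, 71), (304, 37), (468, 72), (472, 57)] low x [(436, 86)] hi x [(620, 95)] hi y 301.9109610705637 474.720411445785
floor z 6.023738331096185
side
clamp px [322. 237.] z15.9 len143 spread [14. 43.] centre [551.  162.8] fork heading -78.6
clamp px [287. 241.] z15.9 len145 spread [15. 41.] centre [453.9 182.5] fork heading 89.2
low y [(296, 35), (300, 46), (304, 17), (464, 21), (468, 38), (472, 19)] low x [(436, 34), (440, 26), (620, 21), (624, 9)] hi x [(620, 30), (624, 27)] hi y 297.10506425656126 475.69128303629844
floor z 5.862390242660408
```

```bash
python3 -m handwheel '[{"gripper":0.35,"tx":-0.015,"ty":0,"tz":0,"rx":0,"ry":0,"rz":-10.2},{"gripper":0.35,"tx":0,"ty":0,"tz":0,"rx":0,"ry":0,"rz":-10.2},{"gripper":0.35,"tx":0,"ty":0,"tz":0,"rx":0,"ry":0,"rz":-10.2},{"gripper":0.35,"tx":0,"ty":0,"tz":0,"rx":0,"ry":0,"rz":-10.2},{"gripper":0.35,"tx":0,"ty":0,"tz":0,"rx":0,"ry":0,"rz":-10.2},{"gripper":0.35,"tx":0,"ty":0,"tz":0,"rx":0,"ry":0,"rz":-10.2},{"gripper":0.35,"tx":0,"ty":0,"tz":0,"rx":0,"ry":0,"rz":-10.2},{"gripper":0.35,"tx":0,"ty":0,"tz":0,"rx":0,"ry":0,"rz":-10.2}]'
python3 -m handwheel '[{"gripper":0.35,"tx":0,"ty":0,"tz":0,"rx":0,"ry":0,"rz":-10.4},{"gripper":0.35,"tx":0,"ty":0,"tz":0,"rx":0,"ry":0,"rz":-10.4},{"gripper":0.35,"tx":0,"ty":0,"tz":0,"rx":0,"ry":0,"rz":0}]'
python3 - <<'E'
from h import *
np.set_printoptions(suppress=True,precision=4)
plan(550.2,164.8,100,11.6)
E
```

```text
t: 28.75
ee_pos: [649.1, -130.6, 314.7]
orientation: [-2.385, -2.039, 0.004]
ft_force: [0.5, -0.7, -0.5]
width: 57.1
t: 29.12
ee_pos: [649.2, -130.6, 315.1]
orientation: [-1.987, -2.429, 0.003]
ft_force: [0.7, 0.2, 1.0]
width: 57.2
t29.12 tip [ 648.5 -130.4  133.1] jaw 11.4 tilt [-0.004  0.001 -1.   ] w57.2 F [0.7 0.2 1. ] q [-0.22  0.58  1.6  -0.    0.97 -0.42]
 shift tool m [ 0.3088 -0.0377  0.0338]
 rz -0.2  (after turn) shift [ 0.3089 -0.0368  0.0338]
```

```bash
python3 -m handwheel '[{"gripper":0.35,"tx":0.0441,"ty":-0.0053,"tz":0,"rx":0,"ry":0,"rz":0},{"gripper":0.35,"tx":0.0441,"ty":-0.0053,"tz":0,"rx":0,"ry":0,"rz":0},{"gripper":0.35,"tx":0.0441,"ty":-0.0053,"tz":0,"rx":0,"ry":0,"rz":0},{"gripper":0.35,"tx":0.0441,"ty":-0.0053,"tz":0,"rx":0,"ry":0,"rz":0},{"gripper":0.35,"tx":0.0441,"ty":-0.0053,"tz":0,"rx":0,"ry":0,"rz":0},{"gripper":0.35,"tx":0.0441,"ty":-0.0053,"tz":0.01,"rx":0,"ry":0,"rz":0},{"gripper":0.35,"tx":0.0441,"ty":-0.0053,"tz":0.02,"rx":0,"ry":0,"rz":0},{"gripper":0.35,"tx":0,"ty":0,"tz":0.02,"rx":0,"ry":0,"rz":-0.2}]'
python3 - <<'E'
from h import *
np.set_printoptions(suppress=True,precision=4)
plan(550.2,164.8,3,11.6)
p=snap('side','side14.png');clamps(p);clamps(viewer.get_image('top'))
E
```

```text
t: 30.12
ee_pos: [550.5, 166.8, 266.2]
orientation: [-1.983, -2.435, 0.002]
ft_force: [0.4, 0.6, -0.1]
width: 57.2
t30.12 tip [550.2 166.8  84.2] jaw 11.7 tilt [-0.002 -0.    -1.   ] w57.2 F [ 0.4  0.6 -0.1] q [0.27 0.54 1.82 0.   0.78 0.07]
 shift tool m [-0.0019 -0.0003  0.0812]
 rz 0.1  (after turn) shift [-0.0019 -0.0003  0.0812]
clamp px [323. 238.] z16.0 len143 spread [13. 42.] centre [551.2 162.7] fork heading -75.2
clamp px [286. 240.] z15.6 len145 spread [15. 41.] centre [453.9 182.7] fork heading 89.1
```

View pics/side14.png

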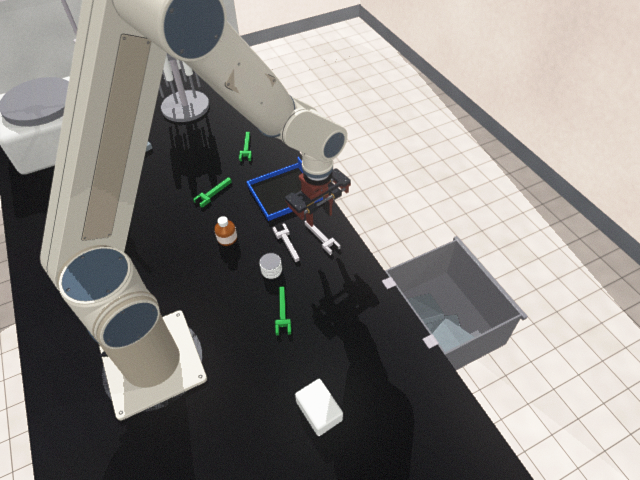

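The gripper is above the far clamp at px (322,238), and the bases are visible in the bin at (430,305) and (450,335). I'll lower it and grip.

```bash
python3 -m handwheel '[{"gripper":0.35,"tx":-0.002,"ty":0,"tz":0.03,"rx":0,"ry":0,"rz":0},{"gripper":0.35,"tx":0,"ty":0,"tz":0.03,"rx":0,"ry":0,"rz":0},{"gripper":0.35,"tx":0,"ty":0,"tz":0.019,"rx":0,"ry":0,"rz":0},{"gripper":0.35,"tx":0,"ty":0,"tz":0,"rx":0,"ry":0,"rz":0},{"gripper":1,"tx":0,"ty":0,"tz":0,"rx":0,"ry":0,"rz":0},{"gripper":1,"tx":0,"ty":0,"tz":0,"rx":0,"ry":0,"rz":0},{"gripper":1,"tx":0,"ty":0,"tz":0,"rx":0,"ry":0,"rz":0},{"gripper":1,"tx":0,"ty":0,"tz":0,"rx":0,"ry":0,"rz":0}]'
python3 -m handwheel '[{"gripper":1,"tx":0,"ty":0,"tz":0,"rx":0,"ry":0,"rz":0},{"gripper":1,"tx":0,"ty":0,"tz":-0.01,"rx":0,"ry":0,"rz":0},{"gripper":1,"tx":0,"ty":0,"tz":-0.03,"rx":0,"ry":0,"rz":0},{"gripper":1,"tx":0,"ty":0,"tz":-0.03,"rx":0,"ry":0,"rz":0},{"gripper":1,"tx":0,"ty":0,"tz":0,"rx":0,"ry":0,"rz":0}]'
python3 - <<'E'
from h import *
np.set_printoptions(suppress=True,precision=4)
plan(530,348,75,90)
p=snap('side','side15.png')
E
```

```text
t: 31.22
ee_pos: [552.5, 162.4, 189.1]
orientation: [1.983, 2.436, 0.001]
ft_force: [-0.2, -0.7, -0.5]
width: 20.7
t: 31.85
ee_pos: [553.2, 162.6, 261.0]
orientation: [1.981, 2.435, 0.006]
ft_force: [0.2, -0.0, -1.3]
width: 13.5
t31.85 tip [554.  162.8  79. ] jaw 11.7 tilt [ 0.005  0.001 -1.   ] w13.5 F [ 0.2 -0.  -1.3] q [0.27 0.55 1.82 0.   0.76 0.06]
 shift tool m [0.1862 0.0141 0.0042]
 rz -78.3  (after turn) shift [0.024  0.1852 0.0042]
```

View pics/side15.png

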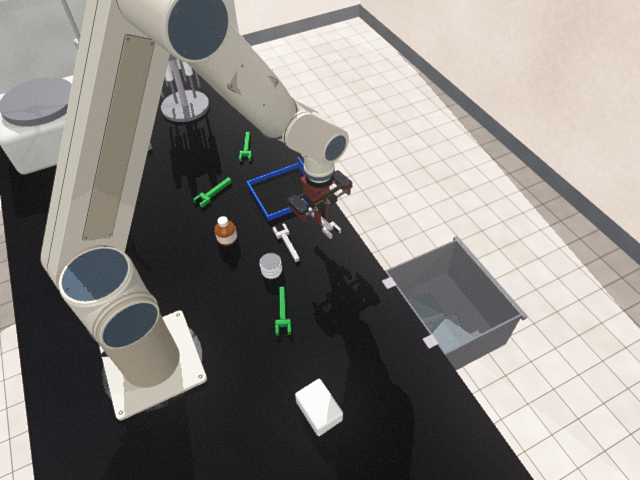

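The clamp is held (width 13.5) and lifted; its fork shows at px (330,228). Next: turn it, then carry it to the tray.

```bash
python3 -m handwheel '[{"gripper":1,"tx":0,"ty":0,"tz":-0.01,"rx":0,"ry":0,"rz":-6},{"gripper":1,"tx":0,"ty":0,"tz":0,"rx":0,"ry":0,"rz":-10},{"gripper":1,"tx":0,"ty":0,"tz":0,"rx":0,"ry":0,"rz":-10},{"gripper":1,"tx":0,"ty":0,"tz":0,"rx":0,"ry":0,"rz":-10.3},{"gripper":1,"tx":0,"ty":0,"tz":0,"rx":0,"ry":0,"rz":-10},{"gripper":1,"tx":0,"ty":0,"tz":0,"rx":0,"ry":0,"rz":-10},{"gripper":1,"tx":0,"ty":0,"tz":0,"rx":0,"ry":0,"rz":-10},{"gripper":1,"tx":0,"ty":0,"tz":0,"rx":0,"ry":0,"rz":-8}]'
python3 -m handwheel '[{"gripper":1,"tx":0,"ty":0,"tz":0,"rx":0,"ry":0,"rz":-4},{"gripper":1,"tx":0.002,"ty":0.02,"tz":0,"rx":0,"ry":0,"rz":0},{"gripper":1,"tx":0.004,"ty":0.03,"tz":0,"rx":0,"ry":0,"rz":0},{"gripper":1,"tx":0.004,"ty":0.03,"tz":0,"rx":0,"ry":0,"rz":0},{"gripper":1,"tx":0.004,"ty":0.03,"tz":0,"rx":0,"ry":0,"rz":0},{"gripper":1,"tx":0.004,"ty":0.03,"tz":0,"rx":0,"ry":0,"rz":0},{"gripper":1,"tx":0.004,"ty":0.03,"tz":0,"rx":0,"ry":0,"rz":0},{"gripper":1,"tx":0.002,"ty":0.015,"tz":0,"rx":0,"ry":0,"rz":0}]'
python3 - <<'E'
from h import *
np.set_printoptions(suppress=True,precision=4)
plan(530,348,10,90)
p=snap('side','side16.png');clamps(p,40,140)
p=snap('top','top16.png');clamps(p,40,140)
E
```

```text
t: 32.9
ee_pos: [551.7, 162.2, 267.0]
orientation: [-0.101, -3.137, 0.001]
ft_force: [1.1, 0.5, -2.0]
width: 13.4
t: 33.9
ee_pos: [527.3, 349.5, 267.8]
orientation: [0.002, -3.141, 0.001]
ft_force: [-0.3, -1.2, -2.3]
width: 13.9
t33.90 tip [527.2 349.4  85.8] jaw 90.1 tilt [-0.001 -0.    -1.   ] w13.9 F [-0.3 -1.2 -2.3] q [ 0.57  0.61  1.69  0.    0.85 -1.01]
 shift tool m [-0.0029 -0.0014  0.0758]
 rz 0.1  (after turn) shift [-0.0029 -0.0014  0.0758]
```

View pics/side16.png

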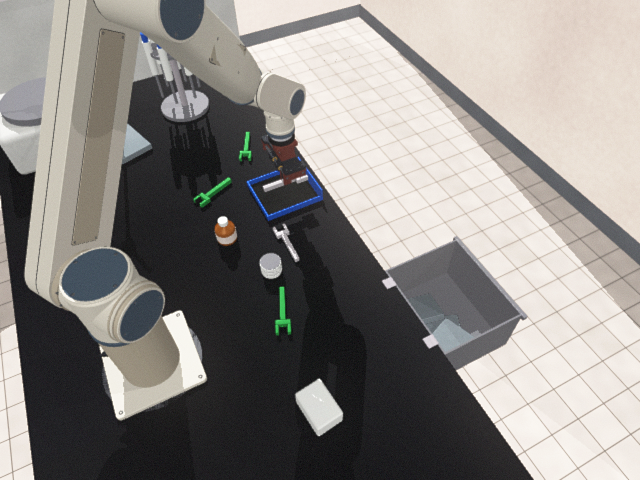

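View pics/top16.png

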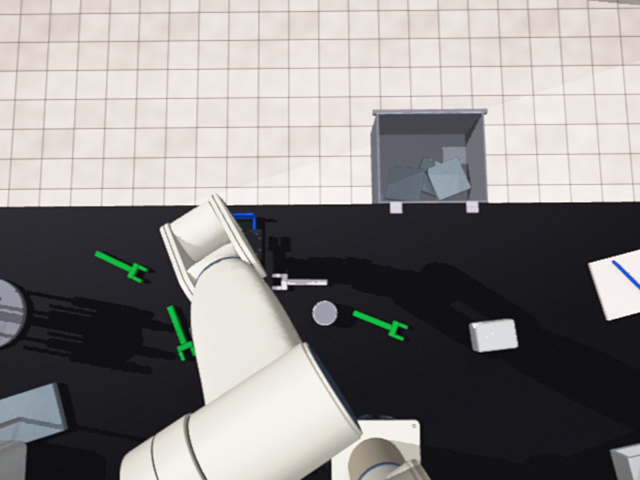

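```bash
python3 - <<'E'
from h import *
np.set_printoptions(suppress=True,precision=1)
p=viewer.get_image('side')
im=cv2.resize(p['image'][140:240,220:360][:,:,::-1],None,fx=5,fy=5,interpolation=cv2.INTER_CUBIC); cv2.imwrite('pics/c17.png',im)
W=cloud(p);hsv=cv2.cvtColor(p['image'],cv2.COLOR_RGB2HSV)
m=(hsv[...,2]>130)&(hsv[...,1]<60)&(W[...,2]>50)&(W[...,2]<140)&(abs(W[...,1]-350)<60)&(abs(W[...,0]-530)<100)
P=W[m]
for a in range(440,620,20):
    q=P[(P[:,0]>=a)&(P[:,0]<a+20)]
    if len(q): print(a,len(q),q.mean(0),q[:,1].min(),q[:,1].max(),q[:,2].max())
print(P[:,0].min(),P[:,0].max())
E
```

```text
440 14 [457.4 345.4  91.4] 337.3614871580731 352.3570553551224 98.78528729878404
460 40 [470.6 345.5  92.1] 336.021044405457 356.65455837629895 100.13665714703318
480 37 [490.2 345.3  92.2] 338.61333358617924 355.1515192483701 100.78494048544418
500 35 [509.1 346.1  91.9] 339.36978481245944 357.328444559315 98.46608239104546
540 16 [554.8 337.   88.6] 326.10155241369165 344.88770594745193 96.64160583849873
560 31 [570.2 331.3  91.7] 325.811062463022 339.75036212611786 99.55759602393353
580 21 [586.9 331.3  91.2] 327.2880518963988 338.7463538540514 97.57339796576706
454.38127571193627 593.0612187201478
```

View pics/c17.png

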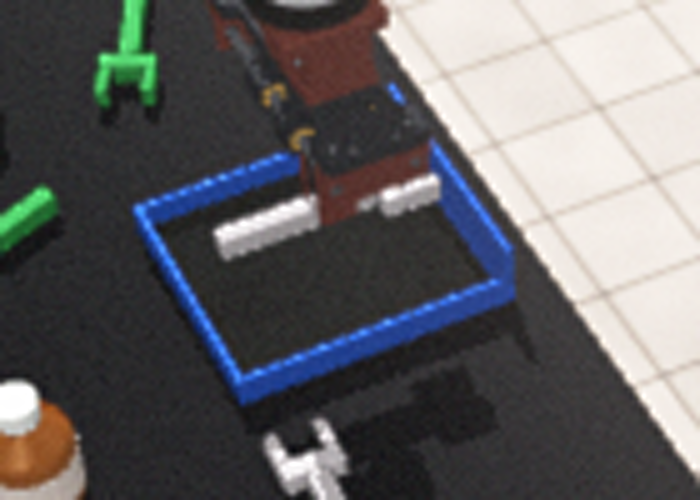

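```bash
python3 -m handwheel '[{"gripper":1,"tx":-0.005,"ty":-0.001,"tz":0.02,"rx":0,"ry":0,"rz":0},{"gripper":1,"tx":0,"ty":0,"tz":0.03,"rx":0,"ry":0,"rz":0},{"gripper":1,"tx":0,"ty":0,"tz":0.015,"rx":0,"ry":0,"rz":0},{"gripper":1,"tx":0,"ty":0,"tz":0.006,"rx":0,"ry":0,"rz":0},{"gripper":1,"tx":0,"ty":0,"tz":0.001,"rx":0,"ry":0,"rz":0},{"gripper":1,"tx":0,"ty":0,"tz":0,"rx":0,"ry":0,"rz":0}]'
python3 - <<'E'
from h import *
np.set_printoptions(suppress=True,precision=4)
plan(530,348,12.6,90)
E
```

```text
t: 34.8
ee_pos: [533.6, 346.5, 197.4]
orientation: [-0.0, 3.141, 0.001]
ft_force: [0.0, -0.6, -1.7]
width: 14.0
t34.80 tip [533.8 346.6  15.4] jaw 90.0 tilt [ 0.001  0.001 -1.   ] w14.0 F [ 0.  -0.6 -1.7] q [ 0.56  0.72  1.69  0.    0.73 -1.01]
 shift tool m [0.0038 0.0014 0.0027]
 rz 0.0  (after turn) shift [0.0038 0.0014 0.0027]
```

```bash
python3 -m handwheel '[{"gripper":1,"tx":0,"ty":0,"tz":0.001,"rx":0,"ry":0,"rz":0},{"gripper":1,"tx":0,"ty":0,"tz":0.001,"rx":0,"ry":0,"rz":0},{"gripper":1,"tx":0,"ty":0,"tz":0.0005,"rx":0,"ry":0,"rz":0},{"gripper":1,"tx":0,"ty":0,"tz":0,"rx":0,"ry":0,"rz":0}]'
```

```text
t: 35.3
ee_pos: [533.2, 346.4, 194.2]
orientation: [0.001, -3.142, -0.0]
ft_force: [-1.2, 0.4, -1.0]
width: 13.7
```

```bash
python3 -m handwheel '[{"gripper":1,"tx":0,"ty":0,"tz":0.001,"rx":0,"ry":0,"rz":0},{"gripper":1,"tx":0,"ty":0,"tz":0,"rx":0,"ry":0,"rz":0},{"gripper":0.6,"tx":0,"ty":0,"tz":0,"rx":0,"ry":0,"rz":0},{"gripper":0.6,"tx":0,"ty":0,"tz":0,"rx":0,"ry":0,"rz":0},{"gripper":0.6,"tx":0,"ty":0,"tz":0,"rx":0,"ry":0,"rz":0},{"gripper":0.6,"tx":0,"ty":0,"tz":-0.02,"rx":0,"ry":0,"rz":0},{"gripper":0.6,"tx":0,"ty":0,"tz":-0.04,"rx":0,"ry":0,"rz":0},{"gripper":0.6,"tx":0,"ty":0,"tz":-0.04,"rx":0,"ry":0,"rz":0}]'
python3 - <<'E'
from h import *
np.set_printoptions(suppress=True,precision=4)
plan(453,184.6,100,-1.1)
p=snap('side','side18.png');clamps(p)
im=cv2.resize(p['image'][140:280,200:380][:,:,::-1],None,fx=4,fy=4,interpolation=cv2.INTER_CUBIC); cv2.imwrite('pics/c18.png',im)
E
```

```text
t: 36.3
ee_pos: [533.3, 346.4, 295.4]
orientation: [-0.001, 3.141, 0.0]
ft_force: [0.4, 0.3, 0.2]
width: 34.7
t36.30 tip [533.4 346.4 113.4] jaw 90.0 tilt [ 0.  0. -1.] w34.7 F [0.4 0.3 0.2] q [ 0.56  0.57  1.67 -0.    0.9  -1.01]
 shift tool m [ 0.0804 -0.1618  0.0133]
 rz -88.9  (after turn) shift [0.1633 0.0773 0.0133]
clamp px [290. 197.] z19.3 len141 spread [26. 49.] centre [529.7 342.7] fork heading -0.5
clamp px [286. 240.] z16.0 len144 spread [13. 41.] centre [453.4 183.1] fork heading 89.1
```

View pics/c18.png

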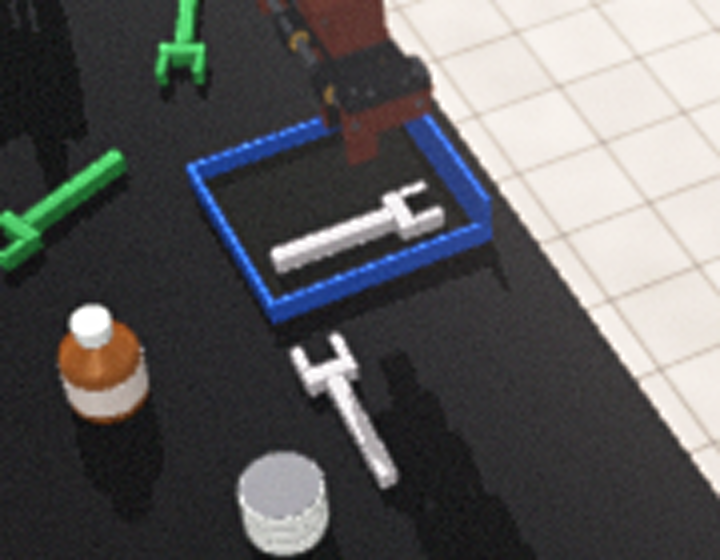

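The first clamp lies flat in the tray at crop px (355,230), with its fork towards the high wall. Next is the second clamp.

```bash
python3 -m handwheel '[{"gripper":0.35,"tx":0,"ty":0,"tz":0,"rx":0,"ry":0,"rz":10.1},{"gripper":0.35,"tx":0,"ty":0,"tz":0,"rx":0,"ry":0,"rz":10.1},{"gripper":0.35,"tx":0,"ty":0,"tz":0,"rx":0,"ry":0,"rz":10.1},{"gripper":0.35,"tx":0,"ty":0,"tz":0,"rx":0,"ry":0,"rz":10.1},{"gripper":0.35,"tx":0,"ty":0,"tz":0,"rx":0,"ry":0,"rz":10.1},{"gripper":0.35,"tx":0,"ty":0,"tz":0,"rx":0,"ry":0,"rz":10.1},{"gripper":0.35,"tx":0,"ty":0,"tz":0,"rx":0,"ry":0,"rz":10.1},{"gripper":0.35,"tx":0,"ty":0,"tz":0,"rx":0,"ry":0,"rz":10.1}]'
python3 -m handwheel '[{"gripper":0.35,"tx":0,"ty":0,"tz":0,"rx":0,"ry":0,"rz":10.2},{"gripper":0.35,"tx":0,"ty":0,"tz":0,"rx":0,"ry":0,"rz":0}]'
python3 - <<'E'
from h import *
np.set_printoptions(suppress=True,precision=4)
plan(453.2,184.8,80,-1.1)
E
```

```text
t: 37.35
ee_pos: [533.3, 346.4, 294.4]
orientation: [2.042, 2.387, 0.002]
ft_force: [0.2, 0.1, -0.3]
width: 57.2
t: 37.6
ee_pos: [533.4, 346.5, 294.3]
orientation: [2.238, 2.204, 0.002]
ft_force: [-0.7, 0.1, 0.9]
width: 57.0
t37.60 tip [533.6 346.6 112.3] jaw -0.9 tilt [ 0.001  0.001 -1.   ] w57.0 F [-0.7  0.1  0.9] q [0.56 0.57 1.67 0.   0.89 0.57]
 shift tool m [-0.163  -0.0779  0.0321]
 rz 0.2  (after turn) shift [-0.1633 -0.0773  0.0321]
```

```bash
python3 -m handwheel '[{"gripper":0.35,"tx":-0.04,"ty":-0.0195,"tz":0,"rx":0,"ry":0,"rz":0},{"gripper":0.35,"tx":-0.041,"ty":-0.0195,"tz":0,"rx":0,"ry":0,"rz":0},{"gripper":0.35,"tx":-0.041,"ty":-0.0195,"tz":0,"rx":0,"ry":0,"rz":0},{"gripper":0.35,"tx":-0.041,"ty":-0.0195,"tz":0.01,"rx":0,"ry":0,"rz":0},{"gripper":0.35,"tx":0,"ty":0,"tz":0.022,"rx":0,"ry":0,"rz":0},{"gripper":0.35,"tx":0,"ty":0,"tz":0,"rx":0,"ry":0,"rz":0}]'
python3 - <<'E'
from h import *
np.set_printoptions(suppress=True,precision=4)
plan(453.2,184.8,6,-1.1)
p=snap('side','side19.png');clamps(p)
E
```

```text
t: 38.35
ee_pos: [452.2, 184.3, 260.9]
orientation: [-2.237, -2.205, 0.002]
ft_force: [0.9, 0.2, 0.7]
width: 56.7
t38.35 tip [451.9 184.2  78.9] jaw -0.8 tilt [-0.001 -0.001 -1.   ] w56.7 F [0.9 0.2 0.7] q [0.36 0.46 2.02 0.   0.67 0.38]
 shift tool m [0.0007 0.0014 0.0729]
 rz 0.3  (after turn) shift [0.0007 0.0014 0.0729]
clamp px [288. 242.] z15.8 len144 spread [15. 36.] centre [453.9 181.9] fork heading 89.3
```

View pics/side19.png

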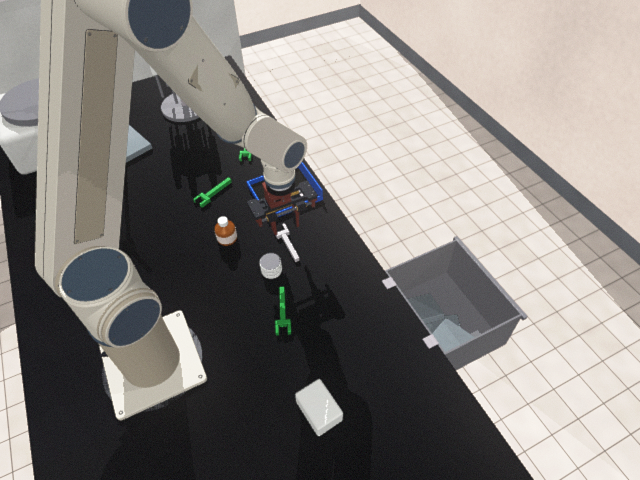

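The gripper is over the second clamp at px (288,242).

```bash
python3 -m handwheel '[{"gripper":0.35,"tx":0,"ty":0.0015,"tz":0.03,"rx":0,"ry":0,"rz":0},{"gripper":0.35,"tx":0,"ty":0,"tz":0.03,"rx":0,"ry":0,"rz":0},{"gripper":0.35,"tx":0,"ty":0,"tz":0.013,"rx":0,"ry":0,"rz":0},{"gripper":0.35,"tx":0,"ty":0,"tz":0,"rx":0,"ry":0,"rz":0},{"gripper":1,"tx":0,"ty":0,"tz":0,"rx":0,"ry":0,"rz":0},{"gripper":1,"tx":0,"ty":0,"tz":0,"rx":0,"ry":0,"rz":0},{"gripper":1,"tx":0,"ty":0,"tz":0,"rx":0,"ry":0,"rz":0},{"gripper":1,"tx":0,"ty":0,"tz":0,"rx":0,"ry":0,"rz":0}]'
python3 -m handwheel '[{"gripper":1,"tx":0,"ty":0,"tz":0,"rx":0,"ry":0,"rz":0},{"gripper":1,"tx":0,"ty":0,"tz":0,"rx":0,"ry":0,"rz":0}]'
python3 -m handwheel '[{"gripper":1,"tx":0,"ty":0,"tz":-0.01,"rx":0,"ry":0,"rz":0},{"gripper":1,"tx":0,"ty":0,"tz":-0.03,"rx":0,"ry":0,"rz":0},{"gripper":1,"tx":0,"ty":0,"tz":-0.04,"rx":0,"ry":0,"rz":0},{"gripper":1,"tx":0,"ty":0,"tz":-0.01,"rx":0,"ry":0,"rz":0},{"gripper":1,"tx":0,"ty":0,"tz":0,"rx":0,"ry":0,"rz":0}]'
python3 - <<'E'
from h import *
np.set_printoptions(suppress=True,precision=4)
plan(531,424,90,-90)
E
```

```text
t: 39.4
ee_pos: [454.1, 184.7, 188.5]
orientation: [2.24, 2.202, 0.001]
ft_force: [0.4, -0.0, 0.6]
width: 20.8
t: 39.65
ee_pos: [454.0, 184.7, 188.3]
orientation: [2.24, 2.202, 0.0]
ft_force: [-1.0, -0.8, 3.6]
width: 13.9
t: 40.28
ee_pos: [454.0, 184.7, 278.6]
orientation: [2.24, 2.202, 0.002]
ft_force: [0.1, 0.7, -1.9]
width: 13.4
t40.27 tip [454.2 184.8  96.6] jaw -1.0 tilt [ 0.001  0.    -1.   ] w13.4 F [ 0.1  0.7 -1.9] q [ 0.36  0.43  2.01 -0.    0.71  0.38]
 shift tool m [0.2405 0.0727 0.0068]
 rz 89.0  (after turn) shift [ 0.0768 -0.2392  0.0068]
```

```bash
python3 -m handwheel '[{"gripper":1,"tx":0,"ty":0,"tz":0,"rx":0,"ry":0,"rz":6},{"gripper":1,"tx":0,"ty":0,"tz":0,"rx":0,"ry":0,"rz":10},{"gripper":1,"tx":0,"ty":0,"tz":0,"rx":0,"ry":0,"rz":10},{"gripper":1,"tx":0,"ty":0,"tz":0,"rx":0,"ry":0,"rz":10},{"gripper":1,"tx":0,"ty":0,"tz":0,"rx":0,"ry":0,"rz":10},{"gripper":1,"tx":0,"ty":0,"tz":0,"rx":0,"ry":0,"rz":10},{"gripper":1,"tx":0,"ty":0,"tz":0,"rx":0,"ry":0,"rz":10},{"gripper":1,"tx":0,"ty":0,"tz":0,"rx":0,"ry":0,"rz":10}]'
python3 -m handwheel '[{"gripper":1,"tx":0,"ty":0,"tz":0,"rx":0,"ry":0,"rz":8},{"gripper":1,"tx":0,"ty":0,"tz":0,"rx":0,"ry":0,"rz":5},{"gripper":1,"tx":0,"ty":0,"tz":0,"rx":0,"ry":0,"rz":0}]'
python3 - <<'E'
from h import *
np.set_printoptions(suppress=True,precision=4)
plan(530,424,90,-90)
E
```

```text
t: 41.28
ee_pos: [453.4, 184.5, 276.5]
orientation: [3.122, 0.347, -0.005]
ft_force: [-0.2, -0.7, -1.9]
width: 13.6
t: 41.65
ee_pos: [453.5, 184.5, 276.8]
orientation: [3.141, 0.002, -0.004]
ft_force: [0.7, 0.8, -2.5]
width: 13.6
t41.65 tip [453.  184.3  94.8] jaw -89.9 tilt [-0.003 -0.001 -1.   ] w13.6 F [ 0.7  0.8 -2.5] q [0.36 0.43 2.01 0.   0.71 1.93]
 shift tool m [ 0.0773 -0.2396  0.0043]
 rz 0.1  (after turn) shift [ 0.077  -0.2397  0.0043]
```

```bash
python3 -m handwheel '[{"gripper":1,"tx":0.006,"ty":-0.018,"tz":0,"rx":0,"ry":0,"rz":0},{"gripper":1,"tx":0.011,"ty":-0.035,"tz":0,"rx":0,"ry":0,"rz":0},{"gripper":1,"tx":0.011,"ty":-0.035,"tz":0,"rx":0,"ry":0,"rz":0},{"gripper":1,"tx":0.011,"ty":-0.035,"tz":0,"rx":0,"ry":0,"rz":0},{"gripper":1,"tx":0.011,"ty":-0.035,"tz":0,"rx":0,"ry":0,"rz":0},{"gripper":1,"tx":0.011,"ty":-0.035,"tz":0,"rx":0,"ry":0,"rz":0},{"gripper":1,"tx":0.011,"ty":-0.035,"tz":0,"rx":0,"ry":0,"rz":0},{"gripper":1,"tx":0.005,"ty":-0.012,"tz":0,"rx":0,"ry":0,"rz":0}]'
python3 -m handwheel '[{"gripper":1,"tx":0,"ty":0,"tz":0,"rx":0,"ry":0,"rz":0}]'
python3 - <<'E'
from h import *
np.set_printoptions(suppress=True,precision=1)
p=viewer.get_image('side');clamps(p)
im=cv2.resize(p['image'][120:260,200:380][:,:,::-1],None,fx=4,fy=4,interpolation=cv2.INTER_CUBIC); cv2.imwrite('pics/c20.png',im)
W=cloud(p);hsv=cv2.cvtColor(p['image'],cv2.COLOR_RGB2HSV)
m=(hsv[...,2]>130)&(hsv[...,1]<60)&(W[...,2]>50)&(W[...,2]<140)&(abs(W[...,1]-424)<60)&(abs(W[...,0]-530)<100)
P=W[m]
for a in range(440,620,20):
    q=P[(P[:,0]>=a)&(P[:,0]<a+20)]
    if len(q): print(a,len(q),q.mean(0),q[:,1].min(),q[:,1].max(),q[:,2].max())
print(P[:,0].min(),P[:,0].max())
np.set_printoptions(suppress=True,precision=4)
plan(530,424,12,-90)
E
```

```text
t: 42.65
ee_pos: [530.9, 427.5, 277.7]
orientation: [-3.141, -0.005, -0.001]
ft_force: [-0.1, -0.7, -2.6]
width: 14.1
t: 42.78
ee_pos: [530.6, 425.5, 277.5]
orientation: [3.141, 0.003, -0.001]
ft_force: [0.3, -0.1, -1.8]
width: 13.7
clamp px [290. 197.] z19.6 len141 spread [23. 49.] centre [529.6 341.9] fork heading -0.3
460 32 [470.9 422.3 101.7] 415.4802608696176 431.59207631511254 107.45080796466317
480 39 [489.1 420.6 102.6] 412.7420669225412 431.07461406974215 111.06184169496512
500 34 [509.  421.1 102.6] 413.7547509439432 435.13949369294556 109.56056041917734
520 4 [521.4 429.9 103. ] 425.33817472163224 435.3517286626839 105.66978412590824
540 13 [552.7 418.5 100.4] 414.3984698492471 422.03221230547007 106.60511197451383
560 38 [570.9 410.9 101.3] 403.2203728035856 422.3028715604651 111.3439832421565
580 29 [590.4 408.4 100.7] 402.403261262504 415.9676015779716 111.92773648641887
600 4 [601.2 409.3 100.4] 406.323741953852 414.30585520673213 105.83121751360287
462.1098497019712 601.5184924197619
t42.83 tip [530.2 424.4  95.5] jaw -89.9 tilt [-0.001 -0.001 -1.   ] w13.3 F [ 0.3 -0.4 -1.3] q [ 0.66  0.65  1.57 -0.    0.92  2.23]
 shift tool m [-0.0001  0.0003  0.0835]
 rz 0.1  (after turn) shift [-0.0001  0.0003  0.0835]
```

View pics/c20.png

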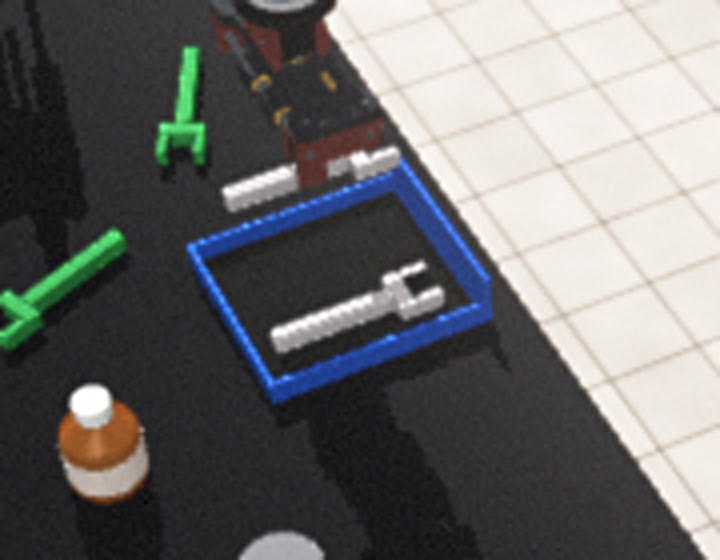

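The clamp is level and in line with the tray. Lowering it.

```bash
python3 -m handwheel '[{"gripper":1,"tx":-0.001,"ty":0,"tz":0.025,"rx":0,"ry":0,"rz":0},{"gripper":1,"tx":0,"ty":0,"tz":0.03,"rx":0,"ry":0,"rz":0},{"gripper":1,"tx":0,"ty":0,"tz":0.015,"rx":0,"ry":0,"rz":0},{"gripper":1,"tx":0,"ty":0,"tz":0.008,"rx":0,"ry":0,"rz":0},{"gripper":1,"tx":0,"ty":0,"tz":0.003,"rx":0,"ry":0,"rz":0},{"gripper":1,"tx":0,"ty":0,"tz":0.001,"rx":0,"ry":0,"rz":0},{"gripper":1,"tx":0,"ty":0,"tz":0.001,"rx":0,"ry":0,"rz":0},{"gripper":1,"tx":0,"ty":0,"tz":0,"rx":0,"ry":0,"rz":0}]'
```

```text
t: 43.82
ee_pos: [530.0, 424.8, 195.6]
orientation: [-3.141, -0.001, -0.001]
ft_force: [-0.0, 0.1, -1.2]
width: 13.9
```

```bash
python3 -m handwheel '[{"gripper":1,"tx":0,"ty":0,"tz":0.001,"rx":0,"ry":0,"rz":0},{"gripper":1,"tx":0,"ty":0,"tz":0.001,"rx":0,"ry":0,"rz":0},{"gripper":1,"tx":0,"ty":0,"tz":0,"rx":0,"ry":0,"rz":0}]'
```

```text
t: 44.2
ee_pos: [529.9, 424.8, 193.4]
orientation: [-3.141, -0.001, -0.0]
ft_force: [-0.5, -1.0, 1.5]
width: 13.6
```

Light contact: Fz went from -1.2 to +1.5. Release and retreat.

```bash
python3 -m handwheel '[{"gripper":0.6,"tx":0,"ty":0,"tz":0,"rx":0,"ry":0,"rz":0},{"gripper":0.6,"tx":0,"ty":0,"tz":0,"rx":0,"ry":0,"rz":0},{"gripper":0.6,"tx":0,"ty":0,"tz":0,"rx":0,"ry":0,"rz":0},{"gripper":0.6,"tx":0,"ty":0,"tz":-0.02,"rx":0,"ry":0,"rz":0},{"gripper":0.6,"tx":0,"ty":0,"tz":-0.04,"rx":0,"ry":0,"rz":0},{"gripper":0.6,"tx":0,"ty":0,"tz":-0.05,"rx":0,"ry":0,"rz":0},{"gripper":0.6,"tx":0,"ty":0,"tz":-0.05,"rx":0,"ry":0,"rz":0},{"gripper":0.6,"tx":0,"ty":0,"tz":-0.04,"rx":0,"ry":0,"rz":0}]'
python3 -m handwheel '[{"gripper":0.6,"tx":0,"ty":0.05,"tz":0,"rx":0,"ry":0,"rz":0},{"gripper":0.6,"tx":0,"ty":0.055,"tz":0,"rx":0,"ry":0,"rz":0},{"gripper":0.6,"tx":0,"ty":0.055,"tz":0,"rx":0,"ry":0,"rz":0},{"gripper":0.6,"tx":0,"ty":0.055,"tz":0,"rx":0,"ry":0,"rz":0},{"gripper":0.6,"tx":0,"ty":0.055,"tz":0,"rx":0,"ry":0,"rz":0},{"gripper":0.6,"tx":0,"ty":0.055,"tz":0,"rx":0,"ry":0,"rz":0},{"gripper":0.6,"tx":0,"ty":0.05,"tz":0,"rx":0,"ry":0,"rz":0},{"gripper":0.6,"tx":0,"ty":0.05,"tz":0,"rx":0,"ry":0,"rz":0}]'
python3 - <<'E'
from h import *
for n in ['top','side']:
    p=snap(n,n+'21.png');print(n);clamps(p)
    for o in objs(p,5,60):
        if -420<o['rect'][0][1]<230:print(o['px'],o['n'],'z%.1f'%o['z'],np.array(o['rect'][0]),np.array(o['rect'][1]).round())
E
```

```text
t: 45.2
ee_pos: [529.9, 424.7, 397.2]
orientation: [-3.14, -0.001, -0.004]
ft_force: [0.8, 0.5, 0.3]
width: 35.0
t: 46.2
ee_pos: [529.8, -2.0, 394.8]
orientation: [3.142, 0.0, 0.003]
ft_force: [0.7, -0.0, 0.3]
width: 35.1
top
clamp px [206. 249.] z20.8 len137 spread [14. 40.] centre [528.3 424.3] fork heading -1.0
clamp px [237. 249.] z20.9 len137 spread [13. 39.] centre [527.8 346.4] fork heading 0.6
[324. 313.] 455 z44.5 [373.37704468 123.91186523] [60. 57.]
[497. 334.] 1063 z50.4 [ 317.1104126  -304.95837402] [ 71. 113.]
side
clamp px [280. 181.] z19.8 len141 spread [24. 51.] centre [530.5 420.5] fork heading -0.2
clamp px [290. 197.] z19.7 len142 spread [24. 51.] centre [529.6 342.4] fork heading 0.6
[270. 265.] 445 z42.3 [375.01486206 121.67043304] [59. 61.]
[319. 407.] 1590 z49.2 [ 321.42205811 -289.9887085 ] [ 79. 115.]
```

View pics/top21.png

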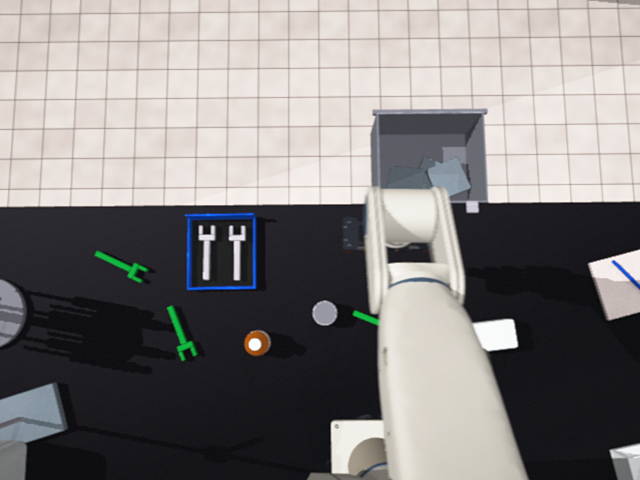

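View pics/side21.png

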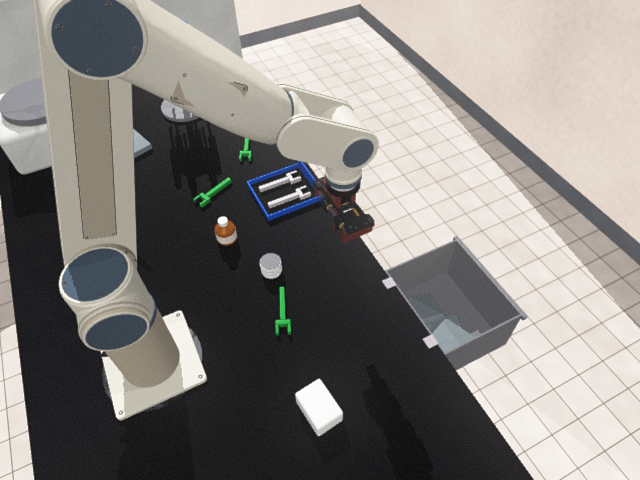

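The top picture shows both clamps in the tray at px (206,249) and (237,249), flat and side by side, forks towards the high wall. The side picture agrees, and the bystanders haven't moved. One last look at how the bases lie in the bin, then I hand in.

```bash
python3 -m handwheel '[{"gripper":0.6,"tx":-0.03,"ty":0,"tz":-0.01,"rx":0,"ry":0,"rz":0},{"gripper":0.6,"tx":-0.05,"ty":0,"tz":0,"rx":0,"ry":0,"rz":0},{"gripper":0.6,"tx":-0.02,"ty":0,"tz":0,"rx":0,"ry":0,"rz":0},{"gripper":0.6,"tx":0,"ty":0,"tz":0,"rx":0,"ry":0,"rz":0},{"gripper":0.6,"tx":0,"ty":0,"tz":0,"rx":0,"ry":0,"rz":0}]'
python3 - <<'E'
from h import *
p=snap('top','top22.png');clamps(p)
W=cloud(p); m=(W[...,0]>672)&(W[...,0]<900)&(W[...,1]>-300)&(W[...,1]<-35)
hsv=cv2.cvtColor(p['image'],cv2.COLOR_RGB2HSV)
print('bin heights',np.percentile(W[m][:,2],[1,10,50,90,99]).round())
b=m&(W[...,2]>-162)&(W[...,2]<-25); print('base px max z',np.percentile(W[b][:,2],[50,90,99]).round(),W[b].min(0).round(),W[b].max(0).round())
im=cv2.resize(p['image'][90:220,350:510][:,:,::-1],None,fx=4,fy=4,interpolation=cv2.INTER_CUBIC); cv2.imwrite('pics/c22.png',im)
for nm in ['tipbox','bottle','dishes']:
    print(nm,[(round(r['p'],2),pix2w(p,r['xy'][0]*640,r['xy'][1]*480).round().tolist()) for r in recognise(p,nm)][:2])
E
```

```text
t: 46.92
ee_pos: [431.1, 0.0, 404.1]
orientation: [-3.142, -0.001, -0.004]
ft_force: [-0.5, 0.7, 0.2]
width: 34.8
clamp px [206. 250.] z21.1 len137 spread [15. 39.] centre [528.2 424.2] fork heading -0.7
clamp px [237. 249.] z21.0 len137 spread [13. 39.] centre [527.7 346.4] fork heading 0.6
bin heights [-754. -174. -164. -124. -118.]
base px max z [-129. -122. -117.] [ 691. -300. -162.] [ 898.  -51. -112.]
tipbox [(0.61, [322.0, -286.0, 51.0])]
bottle []
dishes [(0.72, [374.0, 124.0, 46.0])]
```

View pics/c22.png

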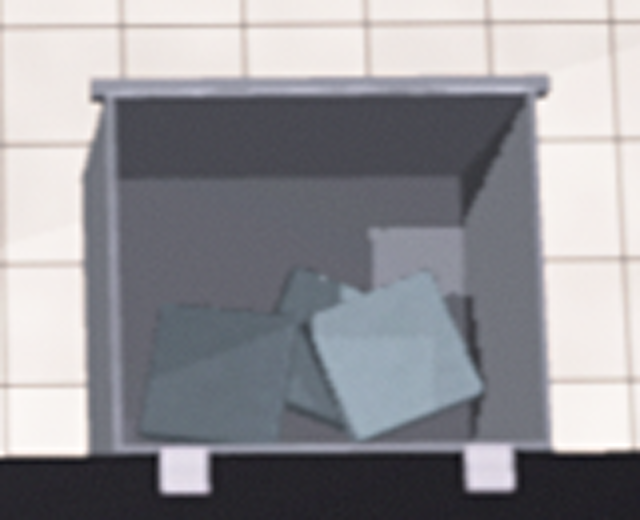

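The crop shows three plates deep in the bin at about (220,370), (320,340) and (400,350), all more than 110 mm below the bench top. Handing in.

```bash
python3 - <<'E'
from workcell import ctrl
print(ctrl.close_job())
E
```

```text
the job is handed in; nothing more can be done
None
```

I pushed all three cast bases along the bench and over the far edge into the bin, then laid both white fork clamps in the tray; there was no third clamp on the bench. I handed the job in at about t = 47 s; no verdict was given.

**Last checks:**
- **Bases:** the last picture shows three plates in the bin, at least 110 mm below the bench top, and none left on the bench.
- **Clamps:** both lie flat on the tray floor, tops at about z = 21 mm, side by side 78 mm apart and within about 1° of the tray's length. Both forks point to the high end wall.
- **Bystanders:** the dishes and the box read where they were at the start, within measuring error. The network did not report the bottle in the last top picture, but it stands unmoved in the pictures just before.

**Disagreements:**
- The two cameras differ by about 4 mm in y, which affected the clamps and tray alike, so I used the mean.
- During the first contact with a base the fingers also pressed down with about 20 N. I raised them slightly, and sideways push forces stayed at about 25 N or less.

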